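# Dispense the long film tin with the sprung paddle

### The arm

A 7-joint arm with a two-finger parallel gripper is mounted at the origin on the work surface. World frame = base frame: x ahead of the robot, y to its left, z up, the work surface at z = 0. Lengths are in m, angles in rad, forces in N, time in s.
With the tool pointing down it reaches from about 0.4 to 0.85 m from the base axis. Payload 4.5 kg.
Tool frame: the origin (TCP) lies midway between the tips of the shut fingers; the grasp point (between the pads) lies 19 mm behind it; z points along the fingers, y is the direction in which the jaws open and shut (so a half turn about z gives the same grasp; the last joint's range is limited). The gripper opens to 88 mm and grips with 3 to 60 N. Pads are 18 mm wide; open, the fingers measure 123 mm over their backs; the gripper's body (75 mm by 187 mm) begins 45 mm behind the grasp point.
Start: joints at [-1.115, 0.689, -0.195, 1.565, 0.157, 0.902, -0.215], TCP at [0.256, 0.57, 0.239] pointing down, gripper open.
Joint ranges: [-3.01, 3.01], [-0.46, 2.08], [-1.47, 1.51], [0.13, 2.56], [-1, 4.14], [0.04, 2.09], [-2.66, 2.66]. Speed limits (rad/s): [2.57, 2.57, 3.14, 3.14, 3.14, 3.14, 3.14].

### API

Orientations are given as a unit quaternion [x, y, z, w].
In Python, from plant import get_state, snapshot, finish_job, find_in gives the robot as it stands.
- The arm moves only by the shell command python3 -m creep 'ROWS' [OPENING] [FORCE]. ROWS is JSON, one flat list of numbers, 6 for each row, row after row: the shift along the tool's x, y, z in mm, then the turn, a rotation vector about the tool's x, y, z in degrees. In form: [tx, ty, tz, wx, wy, wz, tx, ty, tz, wx, wy, wz, ...]. A call has 1 to 5 rows; each row shifts and turns the pose as measured when the row begins, along the tool's axes as they then stand; what a row does not reach is not made up. A row lasts 1/12 s, in which the tool goes at most 41.7 mm and 7.16 degrees, less where a joint would pass 70% of its speed; a pose out of reach is approached as far as the arm can. A call is refused whole if a number of a shift passes 41.7 or a number of a turn 7.16, either way. A call with a gripper value outside its range is refused whole. OPENING is the finger opening in mm, from 0 to 88.1, set as the call begins (- or left out, the last holds). The fingers move at their own pace and stop on an object; FORCE is the grip in N (left out, the last holds). Time passes only in rows, so rows that do not move let the fingers close. It gives the time, the measured TCP pose, the force and the opening at its end, in the units of the state.
- get_state(): the state, without advancing time (a new reading comes with each control period).
- snapshot(name): name is "scene" or "top" or "wrist"; returns a dict with "color" (384x512x3 uint8, red, green, blue), "intrinsics" (3x3 intrinsics, pixels), "dist_coeffs" ([k1, k2, p1, p2, k3] as OpenCV has them; the pictures are not rectified), "extrinsics" (4x4, takes a point from world to camera coordinates). Camera axes: x right, y down, z forward; pixel columns grow to the right and rows downward; lengths in m; the calibration is good to about 2 mm. A picture is of the moment at which its call begins. There is no depth.
- finish_job(): hands the job in, once; it reports no verdict.
Trained networks look in the newest picture that a camera, given by its name, has taken for a name from the list of things; names that differ only in an ending like _2 or _b are one class to them, and where a whole thing is asked for, a point or a joint stands for the part that bears it (a point fixed in the world has none). Each returns a list of dicts, best first, with "score" (0 to 1); they miss things now and then, are a little off and sometimes report something else, mostly with a low value. They report only what shows in the picture. A call takes as long as a camera call.
- find_in(thing, camera): "xy" ([column, row] in pixels, amid what is visible of it).
The state is a dict: "clock": time; "q": joint angles; "qd": joint speeds; "joint_torque": joint torques, N m; "tool_pos": TCP position; "eef_rot": TCP orientation; "contact_force": force on the tool from outside, world axes, zero at the start; "moment": the same for the moment, N m; "opening": opening from 0.0 (shut) to 1.0 (fully open).
Only numpy, scipy, OpenCV 4.12 (cv2) and the standard library are available. Lean on these libraries where they do the work, as an engineer would, in place of code of your own. Each camera call takes 0.05 s, during which the arm holds its last target.

### The job

A customer wants the longer of the two film tins waiting in the counter dispenser. Push the sprung paddle under the clear canopy towards the lane with the longer tin until you feel it come fully home against its stop, without forcing it, and hold it there for a second so that the gate stays down and the tin rolls into the catch tray. Then let the paddle spring back to the middle; leave the shorter tin waiting in its lane, touch neither tin and do not disturb the things standing around.

Things in the scene. Friction and masses are not known exactly. Their poses are not given: they have to be found in the camera images.
- dispenser: Fixed grey two-lane tin dispenser, 306 x 310 mm, lane walls 120 mm high. Origin on the counter, mid-width, in the plane of the gates; x points uphill along the lanes, away from the tray, y to the left lane, z up; offsets given with the other things are in this frame, in mm. Open-topped lanes, 100 wide, centred at y = 95 (left) and -95 (right), slope down 10 degrees to -x, ending at x = 8, z = 85.
- gate_line (a point): Middle of the line of the two gates, x = 0, y = 0, z = 116. Each gate is a polished, slippery steel plate 8 thick along x and 96 wide along y across the foot of its lane, standing 31 above the lane's end while the paddle is in the middle.
- tray_mid (a point): Middle of the catch tray in front of the gates, at x = -62, y = 0, z = 45. Tray: x = -112 to -10, y = -145 to 145, rubber floor at z = 45, walls up to z = 85; parted in the middle by the bare metal block that carries the paddle (x = -61 to -5, y = -38 to 38, top at z = 95).
- canopy_edge (a point): Middle of the front edge of the clear flat canopy, framed in dark steel, over the paddle: x = -61, z = 242. It covers x = -61 to 101, y = -58 to 58, from z = 238 to 247, on two 10 mm posts at x = 90, y = 34 and -34. Open in front (-x) and at the sides: the tool must come in leaning 30 to 50 degrees from vertical, pointing down and to +x.
- paddle (a joint): Paddle angle, rad: 0 upright, positive when its top leans to the left lane (dispenser +y). Axis along the dispenser's x through x = -30, y = 0, z = 95. Spring-centred; stops at +-0.36. At 70 mm above the axis it takes 6 N just before the stop, then over 15 N per mm more; 30 N would harm it. It lowers the gate on its side by 95 mm per rad and lifts the other; a tin passes only in the last tenth.
- paddle_blade (a point): Point inside the blade, on its centre plane, 70 mm above the paddle's axis (x = -30, y = 0, z = 165 when upright); moves with the paddle. The blade is upright black plastic, 34 wide along x, 14 thick along y, reaching up to z = 190; all of it is below the canopy.
- tin_long: The longer film tin: bare aluminium cylinder with a black cap, 92 mm long, 52 mm in diameter, about 0.16 kg, lying across one lane against its gate. Origin at its centre, own y along its length.
- tin_short: The shorter film tin, alike but 62 mm long, about 0.11 kg, lying against the gate of the other lane. Origin at its centre, own y along its length.
- lens: Bystander: black camera lens standing upright, up to 80 mm in diameter, 108 mm high; origin at the centre of its underside.
- paper_box: Bystander: flat cardboard box of photo paper, 150 x 110 x 36 mm; origin at the centre of its underside.
- cleaner: Bystander: white bottle of lens cleaner, 52 mm in diameter, 120 mm high, standing; origin at the centre of its underside.

How it is judged:
On the way:
1. the fingers hold the paddle at its stop on the side of the longer tin for 0.6 s (contact force between the fingers and paddle above 1 N and ((y of tin_long in the frame of dispenser above 0 m and value of joint paddle above 0.335 rad) or (y of tin_long in the frame of dispenser below 0 m and value of joint paddle below -0.335 rad))), for 0.6 s.
At the end, for the whole second after the job is handed in: The longer tin lies at rest on the floor of the catch tray (its centre less than 90 mm above the counter), the shorter tin is within 15 mm of where it waited, and the paddle stands in the middle again (within 0.05 rad) (x of tin_long in the frame of dispenser between -0.12 and -0.02 m and y of tin_long in the frame of dispenser between -0.15 and 0.15 m and z of tin_long in the frame of dispenser below 0.09 m and linear speed of tin_long below 0.03 m/s and distance of tin_short from where it was at the start of the episode below 0.015 m and value of joint paddle between -0.05 and 0.05 rad); the robot touches nothing.
It fails at once if the paddle is forced (over 30 N) (contact force between any of the arm, the fingers and paddle above 30 N).
It fails at once if the robot touches a tin (contact force between any of the fingers, the arm and tin_long above 0.5 N or contact force between any of the fingers, the arm and tin_short above 0.5 N).
It fails at once if the shorter tin leaves its place (over 20 mm) (distance of tin_short from where it was at the start of the episode above 0.02 m).
It fails at once if a thing standing around is moved over 20 mm (distance of any of lens, paper_box, cleaner from where it was at the start of the episode above 0.02 m).
It also fails if it takes over 32 s, if anything falls off the work surface, if the arm or the gripper's body presses on something with over 40 N, if the wrist force passes 120 N, or if a joint passes its speed limit or range.

## Working session

There is one attempt and no reset: what is moved stays moved. The work goes in short steps, Python scripts to look and compute and a shell command to move; the robot and the scene stay as the last step left them, time stands still between calls to the robot, and variables do not carry over. Pictures are saved under pics/ and viewed, and the job is handed in when it is done.

```bash
mkdir -p pics; ls
cat > h.py <<'E'
import numpy as np, cv2, json
from plant import get_state, snapshot, finish_job, find_in
def snap(c,fn):
    s=snapshot(c); cv2.imwrite('pics/'+fn,s['color'][:,:,::-1]); return s
E
python3 - <<'E'
from h import *
st=get_state(); print(st)
for c in ['scene','top','wrist']:
    s=snap(c,c+'0.png'); print(c,np.array(s['intrinsics']).round(1).tolist(),np.array(s['dist_coeffs']).round(3),np.array(s['extrinsics']).round(3).tolist())
    np.savez('cam_'+c,K=s['intrinsics'],d=s['dist_coeffs'],E=s['extrinsics'])
    for t in ['dispenser','paddle_blade','paddle','tin_long','tin_short','lens','paper_box','cleaner','canopy_edge','gate_line','tray_mid']:
        print(t,[(np.round(r['xy'],1).tolist(),round(r['score'],2)) for r in find_in(t,c)[:3]])
E
```

```text
pics
{'clock': 0.0, 'q': array([-1.11518323,  0.68996689, -0.19455293,  1.56635378,  0.15730168,
        0.90251834, -0.21509228]), 'qd': array([ 0.00061291, -0.00128745,  0.00113856,  0.00020568,  0.00116141,
       -0.00019704, -0.00085374]), 'joint_torque': array([ 7.05990897e-05, -5.27563155e+01, -1.26692455e+00, -1.53427362e+01,
       -5.26759133e-02,  6.79404155e-03,  1.73577687e-04]), 'tool_pos': array([0.25564861, 0.56961683, 0.2379191 ]), 'eef_rot': array([ 2.09285521e-01,  9.77854137e-01, -9.15719520e-04, -1.36536828e-04]), 'contact_force': array([-0.39386782,  0.31788806, -0.34806504]), 'moment': array([ 0.02666011, -0.01545175, -0.00769835]), 'opening': 1.004181249039695}
scene [[351.7, 0.0, 252.6], [0.0, 351.7, 190.8], [0.0, 0.0, 1.0]] [-0.004  0.     0.     0.     0.   ] [[0.709, 0.705, 0.01, -0.459], [0.462, -0.454, -0.762, -0.144], [-0.532, 0.545, -0.648, 1.396], [0.0, 0.0, 0.0, 1.0]]
dispenser [([208.4, 236.2], 0.69)]
paddle_blade [([187.3, 211.9], 0.73)]
paddle [([187.6, 208.6], 0.79)]
tin_long [([234.7, 201.5], 0.64)]
tin_short [([183.4, 238.5], 0.8)]
lens [([243.
[... 419 characters left out ...]
 [([316.8, 215.7], 0.67)]
paddle_blade [([313.8, 216.4], 0.43)]
paddle [([350.7, 210.8], 0.27)]
tin_long [([280.0, 222.0], 0.65)]
tin_short [([354.5, 208.6], 0.68), ([396.1, 202.0], 0.37)]
lens [([238.2, 248.2], 0.83)]
paper_box [([395.5, 206.5], 0.87)]
cleaner [([235.7, 204.5], 0.67)]
canopy_edge []
gate_line []
tray_mid [([320.3, 221.0], 0.96)]
wrist [[294.0, 0.0, 253.6], [0.0, 294.0, 191.5], [0.0, 0.0, 1.0]] [-0.072  0.     0.     0.     0.   ] [[0.41, 0.912, -0.0, -0.624], [0.87, -0.391, 0.3, -0.041], [0.274, -0.123, -0.954, 0.392], [0.0, 0.0, 0.0, 1.0]]
dispenser []
paddle_blade []
paddle []
tin_long []
tin_short []
lens []
paper_box []
cleaner []
canopy_edge []
gate_line []
tray_mid []
```

View pics/scene0.png

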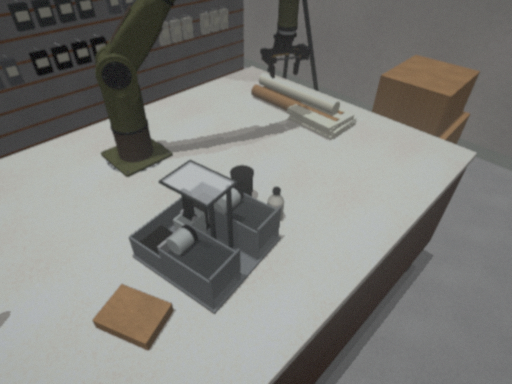

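View pics/top0.png

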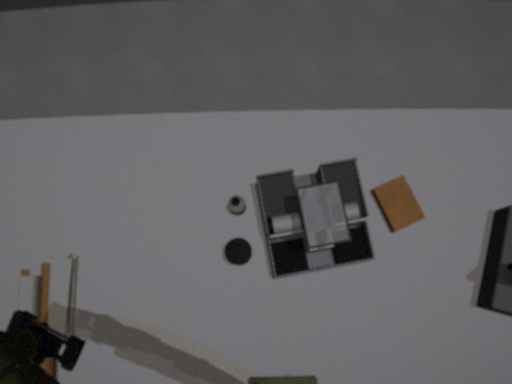

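The dispenser sits around (316,216) in the top view with its tray towards the robot. The lens is at (238,250), the bottle at (236,204) and the box at (398,204). The tins show at (285,222) and (352,210). I'll zoom in next.

Run:
```python
import cv2
a=cv2.imread('pics/top0.png')[145:290,215:435]; cv2.imwrite('pics/topz.png',cv2.resize(cv2.convertScaleAbs(a,alpha=1.6),None,fx=3.6,fy=3.6,interpolation=cv2.INTER_CUBIC))
a=cv2.imread('pics/scene0.png')[150:310,110:300]; cv2.imwrite('pics/scenez.png',cv2.resize(cv2.convertScaleAbs(a,alpha=1.6),None,fx=3.6,fy=3.6,interpolation=cv2.INTER_CUBIC))
```

```text
(no output)
```

View pics/topz.png

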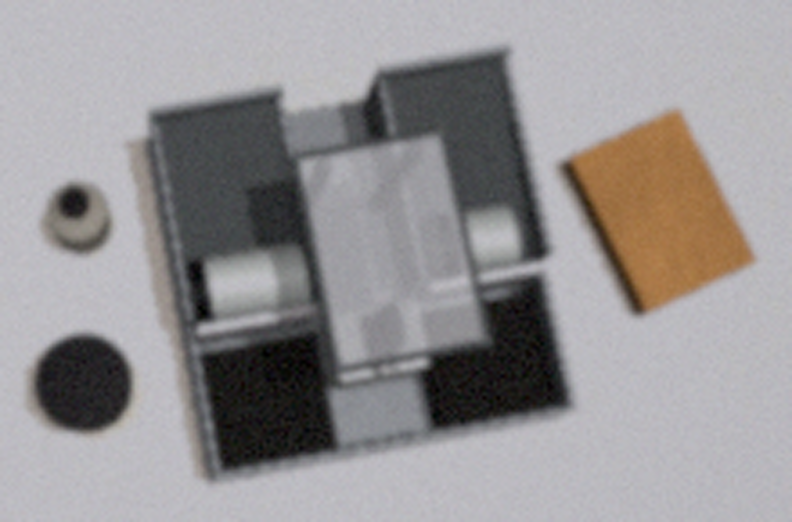

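View pics/scenez.png

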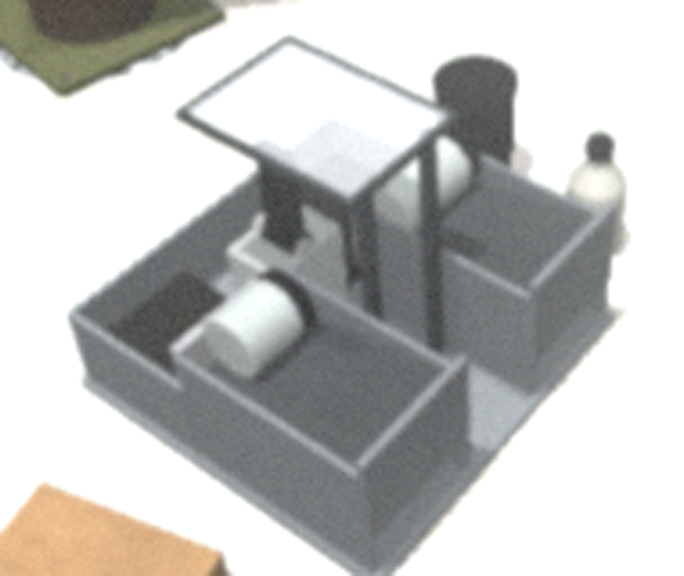

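```bash
cat >> h.py <<'E'
def proj(c,P):
    z=np.load(f'cam_{c}.npz'); E=z['E']
    return cv2.projectPoints(np.asarray(P,float).reshape(-1,3),cv2.Rodrigues(E[:3,:3])[0],E[:3,3],z['K'],z['d'])[0].reshape(-1,2)
def ray(c,uv,h):
    z=np.load(f'cam_{c}.npz'); E=z['E'];R=E[:3,:3]
    n=cv2.undistortPoints(np.array([[uv]],float),z['K'],z['d'])[0,0]
    o=-R.T@E[:3,3]; d=R.T@np.array([n[0],n[1],1]); return o+d*(h-o[2])/d[2]
def d2w(p,P):
    P=np.asarray(P,float).reshape(-1,3); c,s=np.cos(p[2]),np.sin(p[2])
    return P@np.array([[c,-s,0],[s,c,0],[0,0,1]]).T+[p[0],p[1],0]
E
python3 - <<'E'
from h import *
from scipy.optimize import least_squares
T=[((297,152),(.101,.058,.247)),((437,132),(.101,-.058,.247)),((340,382),(-.061,.058,.242)),((490,345),(-.061,-.058,.242)),((212,478),(-.112,.15,.085)),((570,405),(-.112,-.15,.085))]
S=[((180,112),(-.061,-.058,.247)),((290,38),(-.061,.058,.247)),((452,118),(.101,.058,.247)),((350,195),(.101,-.058,.245)),((75,315),(-.112,-.15,.085))]
ut=np.array([t[0] for t in T])/3.6+[215,145]; us=np.array([t[0] for t in S])/3.6+[110,150]
def f(p): return np.r_[(proj('top',d2w(p,[t[1] for t in T]))-ut).ravel(),(proj('scene',d2w(p,[t[1] for t in S]))-us).ravel()]
r=least_squares(f,[.6,-.15,.2],loss='soft_l1'); p=r.x; print(p,f(p).reshape(-1,2).round(1).tolist())
np.save('pose.npy',p)
for c,o,b in (('top',(215,145),(145,290,215,435)),('scene',(110,150),(150,310,110,300))):
    im=cv2.imread(f'pics/{c}0.png')[b[0]:b[1],b[2]:b[3]]; im=cv2.resize(cv2.convertScaleAbs(im,alpha=1.6),None,fx=3.6,fy=3.6)
    def poly(P,col):
        q=((proj(c,d2w(p,P))-o)*3.6).round().astype(np.int32); cv2.polylines(im,[q],True,col,1)
    poly([(-.061,-.058,.247),(-.061,.058,.247),(.101,.058,.247),(.101,-.058,.247)],(0,0,255))
    poly([(-.112,-.15,.085),(-.112,.15,.085),(-.01,.15,.085),(-.01,-.15,.085)],(0,255,0))
    for x in(-.047,-.013):poly([(x,-.007,.095),(x,-.007,.19),(x,.007,.19),(x,.007,.095)],(255,0,255))
    poly([(-.061,-.038,.095),(-.061,.038,.095),(-.005,.038,.095),(-.005,-.038,.095)],(255,0,0))
    for s,L in((1,.092),(-1,.062)):
        for dz in (0,):
            xc=.004+.026+.002; zc=.085+.026/np.cos(.1745)+(xc-.008)*np.tan(.1745)
            a=np.linspace(0,6.28,30)
            for e in(-1,1): poly([(xc+.026*np.cos(t),s*.095+e*L/2,zc+.026*np.sin(t)) for t in a],(0,255,255))
    cv2.imwrite(f'pics/{c}_fit.png',im)
for t,c,uv,h in(('lens','top',(238.2,248.2),.054),('lens t','scene',(242,170),.108),('cleaner','top',(235.7,204.5),.06),('box','top',(397,204),.036)): print(t,ray(c,uv,h).round(3))
E
```

```text
[ 0.53574254 -0.10956896  0.16863993] [[-3.0, 1.2], [1.3, -1.3], [-2.4, -1.4], [-0.0, 0.3], [0.1, -0.8], [1.1, -0.4], [-2.0, -1.2], [-0.7, -2.3], [2.0, -2.6], [0.1, 2.1], [-1.5, -0.4]]
lens [0.488 0.124 0.054]
lens t [0.469 0.129 0.108]
cleaner [0.62 0.13 0.06]
box [ 0.616 -0.371  0.036]
```

View pics/top_fit.png

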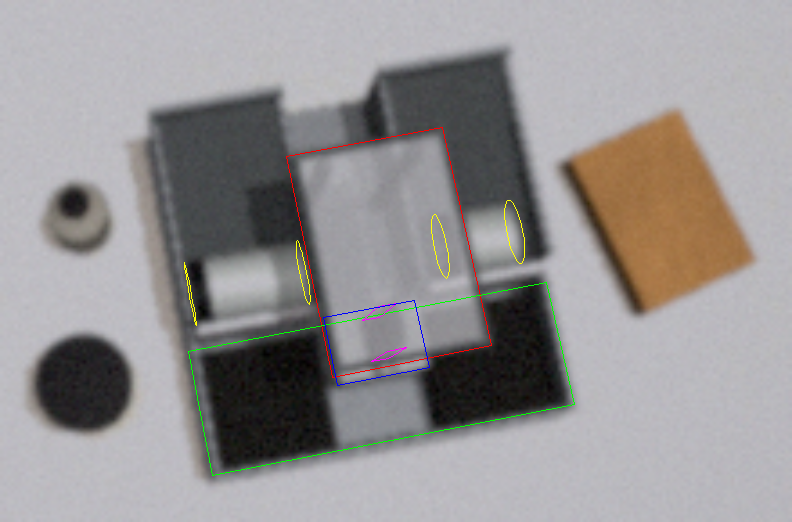

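View pics/scene_fit.png

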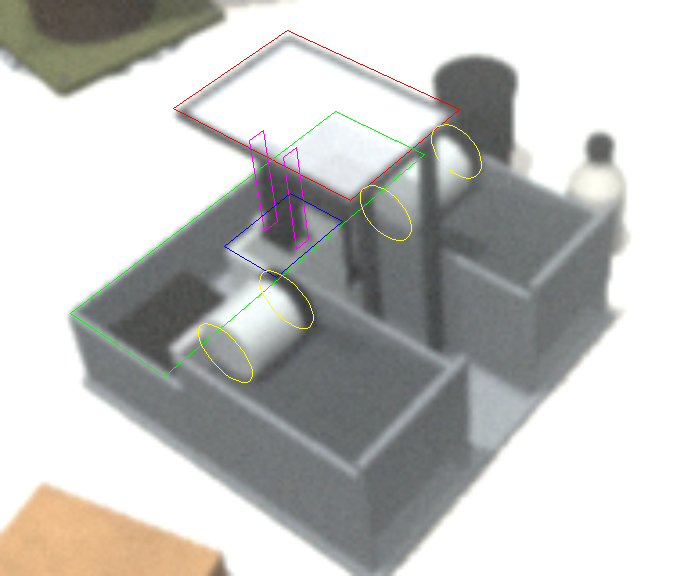

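The fit puts the long tin in the left lane: the left tin's drawn 92 mm ends match the picture, and the right tin is clearly the 62 mm one. I'll write a helper that works out the remaining move in tool axes, then start with the coarse approach.

```bash
cat >> h.py <<'E'
from scipy.spatial.transform import Rotation as Ro
def tgt(dp,lean):
    p=np.load('pose.npy'); P=d2w(p,np.array(dp)/1000)[0]
    c,s=np.cos(p[2]),np.sin(p[2]); X=np.array([c,s,0]);Y=np.array([-s,c,0]);Z=np.array([0,0,1.]);a=np.radians(lean)
    z=np.sin(a)*X-np.cos(a)*Z; return P,Ro.from_matrix(np.c_[np.cross(Y,z),Y,z])
def rem(dp,lean):
    st=get_state(); P,R=tgt(dp,lean); r=Ro.from_quat(st['eef_rot'])
    print('rem mm',(r.inv().apply(P-st['tool_pos'])*1000).round(1),'deg',np.degrees((r.inv()*R).as_rotvec()).round(1)); where()
def where():
    st=get_state(); p=np.load('pose.npy'); q=(st['tool_pos']-[p[0],p[1],0])*1000; c,s=np.cos(p[2]),np.sin(p[2])
    F=st['contact_force']; r=Ro.from_quat(st['eef_rot']).as_matrix()
    print('t',round(st['clock'],2),'disp xyz',np.round([c*q[0]+s*q[1],-s*q[0]+c*q[1],q[2]],1),'F disp',np.round([c*F[0]+s*F[1],-s*F[0]+c*F[1],F[2]],2),'toolz',r[:,2].round(2),'q',st['q'].round(2),'op',round(st['opening'],2))
E
python3 -c "
from h import *
rem([-190,-45,270],0); rem([-190,-45,270],45)"
```

```text
rem mm [-400.9 -648.8  -31.3] deg [  0.   -0.  -33.8]
t 1.8 disp xyz [-161.8  717.2  238.7] F disp [-0.09 -0.02  1.02] toolz [-0.  0. -1.] q [-1.12  0.69 -0.19  1.57  0.16  0.9  -0.22] op 1.0
rem mm [-400.9 -648.8  -31.3] deg [-13.3 -43.7 -32.1]
t 1.8 disp xyz [-161.8  717.2  238.7] F disp [-0.09 -0.02  1.02] toolz [-0.  0. -1.] q [-1.12  0.69 -0.19  1.57  0.16  0.9  -0.22] op 1.0
```

```bash
python3 -m creep '[-20,-33,-4,0,0,0,-20,-33,-4,0,0,0,-20,-33,-4,0,0,0,-20,-33,-4,0,0,0,-20,-33,-4,0,0,0]' 0 20; python3 -m creep '[-20,-33,-4,0,0,0,-20,-33,-4,0,0,0,-20,-33,-4,0,0,0,-20,-33,-4,0,0,0,-20,-33,-4,0,0,0]'; python3 -c "
from h import *
rem([-190,-45,270],0); rem([-190,-45,270],45)"
```

```text
clock: 2.22
tool_pos: [0.2766, 0.3821, 0.2565]
eef_rot: [0.204, 0.979, 0.005, -0.002]
contact_force: [1.5, 0.4, 0.8]
opening: 0.648
clock: 2.63
tool_pos: [0.3026, 0.1821, 0.276]
eef_rot: [0.202, 0.979, 0.006, -0.001]
contact_force: [0.5, -1.1, -0.7]
opening: 0.267
rem mm [-194.9 -316.7    1.8] deg [  0.7  -0.  -33. ]
t 2.63 disp xyz [-180.9  326.7  276. ] F disp [ 0.27 -1.12 -0.69] toolz [ 0.    0.01 -1.  ] q [-0.46  0.29 -0.27  2.26  0.12  0.6   0.35] op 0.27
rem mm [-194.9 -316.7    1.8] deg [-12.3 -43.7 -31.5]
t 2.63 disp xyz [-180.9  326.7  276. ] F disp [ 0.27 -1.12 -0.69] toolz [ 0.    0.01 -1.  ] q [-0.46  0.29 -0.27  2.26  0.12  0.6   0.35] op 0.27
```

```bash
python3 -m creep '[-20,-33,-2,0,0,0,-20,-33,-2,0,0,0,-20,-33,-2,0,0,0,-20,-33,-2,0,0,0,-20,-33,-2,0,0,0]' 0 20; python3 -m creep '[0,-30,-4,0,0,-6.5,0,-30,-4,0,0,-6.5,0,-30,-4,0,0,-6.5,0,-25,-4,0,0,-6.5,0,-20,-4,0,0,-6.5]'; python3 -c "
from h import *
rem([-190,-45,270],0); rem([-190,-45,270],45)"
```

```text
clock: 3.05
tool_pos: [0.3294, -0.0177, 0.2862]
eef_rot: [0.201, 0.98, 0.007, 0.003]
contact_force: [0.1, 0.2, 0.3]
opening: 0.005
clock: 3.47
tool_pos: [0.3029, -0.1442, 0.3042]
eef_rot: [-0.06, 0.998, 0.005, 0.006]
contact_force: [0.3, -0.2, -0.6]
opening: 0.001
rem mm [-47.2 -48.1  34.4] deg [ 0.5  0.8 -2.8]
t 3.47 disp xyz [-235.3    5.   304.2] F disp [ 0.3  -0.24 -0.61] toolz [ 0.01  0.01 -1.  ] q [ 0.55  0.21 -0.28  2.25  0.07  0.68  1.91] op 0.0
rem mm [-47.2 -48.1  34.4] deg [ -0.6 -44.2  -2.8]
t 3.47 disp xyz [-235.3    5.   304.2] F disp [ 0.3  -0.24 -0.61] toolz [ 0.01  0.01 -1.  ] q [ 0.55  0.21 -0.28  2.25  0.07  0.68  1.91] op 0.0
```

```bash
python3 -m creep '[-8,-10,0,0,-7,-0.6,-8,-10,0,0,-7,-0.6,-8,-10,0,0,-7,-0.6,-8,-10,0,0,-7,-0.6,-8,-10,0,0,-7,-0.6]'; python3 -c "
from h import *
rem([-190,-45,270],48)
s=snap('wrist','w1.png'); np.savez('cam_wrist',K=s['intrinsics'],d=s['dist_coeffs'],E=s['extrinsics'])"
```

```text
clock: 3.88
tool_pos: [0.338, -0.1725, 0.3058]
eef_rot: [-0.08, 0.975, 0.024, 0.207]
contact_force: [0.6, 0.3, -1.2]
opening: 0.007
rem mm [  0.3 -16.6  38.9] deg [  0.6 -23.9  -0.6]
t 3.88 disp xyz [-205.5  -28.8  305.8] F disp [ 0.64  0.15 -1.16] toolz [ 0.4   0.08 -0.91] q [ 1.2   0.24 -0.75  2.39 -0.39  0.26  2.59] op 0.01
```

View pics/w1.png

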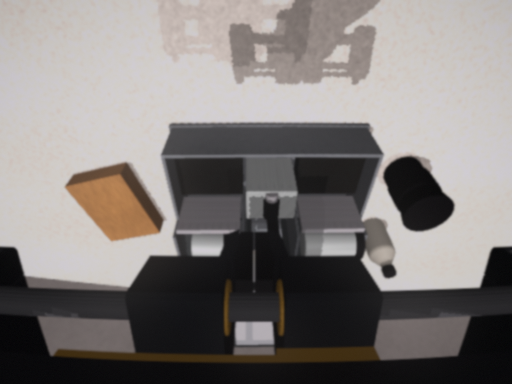

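The wrist view shows the paddle block at (270,180) straight ahead, with the tins behind the gates. Joint 6 (0.26) and joint 7 (2.59) are both near their limits. I'll fit a small kinematic model so I can choose a reachable wrist branch.

```bash
cat > kin.py <<'E'
import numpy as np
from scipy.spatial.transform import Rotation as Ro
from scipy.optimize import least_squares
def fk(q,k,sg):
    h,a,b,L,e1,e2,c7=k
    R=Ro.identity();p=np.zeros(3)
    def t(v): 
        nonlocal p; p=p+R.apply(v)
    def r(ax,an):
        nonlocal R; R=R*Ro.from_euler(ax,an)
    r('z',sg[0]*q[0]);t([0,0,h]);r('y',q[1]);r('z',sg[1]*q[2]);t([e1,0,a]);r('y',q[3]);t([e2,0,b]);r('z',sg[2]*q[4]);r('y',q[5]);t([0,0,L]);r('z',sg[3]*q[6]+c7)
    return p,R
E
python3 - <<'E'
from kin import *
from h import get_state
import itertools
D=[([-1.11518323,.68996689,-.19455293,1.56635378,.15730168,.90251834,-.21509228],[.25564861,.56961683,.2379191],[.209285521,.977854137,-.000915,-.0001365]),
([-.46,.29,-.27,2.26,.12,.60,.35],[.3026,.1821,.276],[.202,.979,.006,-.001]),
([.55,.21,-.28,2.25,.07,.68,1.91],[.3029,-.1442,.3042],[-.06,.998,.005,.006])]
st=get_state(); D.append((st['q'],st['tool_pos'],st['eef_rot']))
w=[4,1,1,4]
best=[]
for sg in itertools.product([1,-1],repeat=4):
  for c0 in(0,1.57,3.14,-1.57):
    def f(k):
        o=[]
        for (q,p,r),ww in zip(D,w):
            P,R=fk(q,k,sg); o+=list(ww*(P-p))+list(.3*ww*(R.as_matrix()-Ro.from_quat(r).as_matrix()).ravel())
        return np.array(o)
    s=least_squares(f,[.3,.4,.4,.25,0,0,c0]); best.append((s.cost,sg,s.x))
best.sort(key=lambda b:b[0])
for b in best[:4]: print(b[0],b[1],b[2].round(3))
c,sg,k=best[0]
np.savez('kin.npz',sg=sg,k=k)
for q,p,r in D:
    P,R=fk(q,k,sg); print((P-p).round(4),np.degrees((R.inv()*Ro.from_quat(r)).magnitude()).round(2))
E
```

```text
0.0015787141398611124 (-1, -1, -1, -1) [ 0.057  0.709  0.209  0.376 -0.079 -0.117  1.571]
0.0015787141398611133 (-1, -1, -1, -1) [ 0.057  0.709  0.209  0.376 -0.079 -0.117  1.571]
0.0015787141398611142 (-1, -1, -1, -1) [ 0.057  0.709  0.209  0.376 -0.079 -0.117  1.571]
0.0015787141398611146 (-1, -1, -1, -1) [ 0.057  0.709  0.209  0.376 -0.079 -0.117  1.571]
[-0.0035  0.0017  0.0004] 0.0
[-0.0213  0.008   0.0007] 0.31
[-0.03    0.0349 -0.0003] 0.23
[ 0.0009 -0.0039 -0.0005] 0.0
```

Run:
```python
from kin import *
from h import get_state
D=[([-1.11518323,.68996689,-.19455293,1.56635378,.15730168,.90251834,-.21509228],[.25564861,.56961683,.2379191]),
([-.46,.29,-.27,2.26,.12,.60,.35],[.3026,.1821,.276]),
([.55,.21,-.28,2.25,.07,.68,1.91],[.3029,-.1442,.3042])]
st=get_state(); D.append((st['q'],st['tool_pos'])); w=[4,1,1,4]
def rots(q):
    q=np.array(q);Z=lambda a:Ro.from_euler('z',-a);Y=lambda a:Ro.from_euler('y',a)
    R1=Z(q[0]);R2=R1*Y(q[1]);R3=R2*Z(q[2]);R4=R3*Y(q[3]);R5=R4*Z(q[4]);R6=R5*Y(q[5]);return [Ro.identity(),R1,R2,R3,R4,R5,R6]
# frames offsets: base z; after R1 (y); R3 (x,y,z); R4..(x,y,z); R6 (x,y,z)
def row(q):
    R=[r.as_matrix() for r in rots(q)]
    return np.c_[R[0][:,2],R[1][:,0],R[1][:,1],R[3],R[4],R[6]]
for prior in ([.28,0,0,0,0,.42,0,0,.31,0,0,.35],[.33,0,0,0,0,.4,0,0,.4,0,0,.3],[.2,0,0,0,0,.5,0,0,.3,0,0,.35]):
    lam=np.array([.02,.2,.2,.2,.2,.02,.2,.2,.02,.2,.2,.02]);
    A=np.vstack([w_*row(q) for (q,p),w_ in zip(D,w)]+[np.diag(lam)]);b=np.r_[np.concatenate([w_*np.array(p) for (q,p),w_ in zip(D,w)]),lam*np.array(prior)]
    x=np.linalg.lstsq(A,b,rcond=None)[0];print(x.round(3))
    for q,p in D: print((row(q)@x-p).round(4))
```

```text
[ 0.347  0.002 -0.017 -0.002 -0.01   0.567 -0.    -0.01   0.337 -0.002
 -0.008  0.335]
[-0.0001  0.     -0.    ]
[-0.      0.0006  0.0002]
[-0.0008 -0.0005  0.0009]
[ 0.     -0.     -0.0001]
[ 0.348  0.002 -0.017 -0.002 -0.01   0.566  0.    -0.01   0.338 -0.002
 -0.008  0.335]
[-0.0001  0.     -0.    ]
[-0.0001  0.0005  0.0001]
[-0.0007 -0.0007  0.0009]
[ 0.     -0.     -0.0001]
[ 0.344  0.002 -0.017 -0.002 -0.01   0.568 -0.001 -0.01   0.337 -0.002
 -0.008  0.335]
[-0.  0. -0.]
[-0.0001  0.0007  0.0002]
[-0.0009 -0.0004  0.001 ]
[ 0.     -0.     -0.0001]
```

```bash
cat >> kin.py <<'E'
LO=np.array([-3.01,-.46,-1.47,.13,-1,.04,-2.66]);HI=np.array([3.01,2.08,1.51,2.56,4.14,2.09,2.66])
X=np.array([.347,.002,-.017,-.002,-.01,.567,0,-.01,.337,-.002,-.008,.335])
def FK(q):
    Z=lambda a:Ro.from_euler('z',-a);Y=lambda a:Ro.from_euler('y',a)
    R1=Z(q[0]);R3=R1*Y(q[1])*Z(q[2]);R4=R3*Y(q[3]);R6=R4*Z(q[4])*Y(q[5])
    return np.array([0,0,X[0]])+R1.apply([X[1],X[2],0])+R3.apply(X[3:6])+R4.apply(X[6:9])+R6.apply(X[9:]),R6*Ro.from_euler('z',-q[6]+np.pi/2)
def IK(P,R,q0,reg=1e-3):
    q0=np.clip(q0,LO+.02,HI-.02)
    def f(q):
        p,r=FK(q);return np.r_[(p-P)*10,(r.inv()*R).as_rotvec()*3,reg*(q-q0)]
    s=least_squares(f,q0,bounds=(LO+.01,HI-.01));p,r=FK(s.x)
    return s.x,np.linalg.norm(p-P)*1000,np.degrees((r.inv()*R).magnitude())
E
python3 - <<'E'
from kin import *
from h import tgt,get_state
st=get_state();p,r=FK(st['q']);print((p-st['tool_pos']).round(4),np.degrees((r.inv()*Ro.from_quat(st['eef_rot'])).magnitude()))
rng=np.random.default_rng(0)
for dp in ([-190,-45,270],[-38,-45,160],[-38,0,160]):
  for lean in (35,45,50):
    for flip in (0,1):
        P,R=tgt(dp,lean)
        if flip:R=R*Ro.from_euler('z',np.pi)
        S=[]
        for i in range(25):
            q,e,a=IK(P,R,rng.uniform(LO,HI),1e-4)
            if e<2 and a<1: S.append(q)
        q,e,a=IK(P,R,st['q']); print(dp,lean,flip,len(S),'near',q.round(2),round(e,1),round(a,1))
        S.sort(key=lambda q:np.abs(q-st['q']).max())
        for q in S[:3]:print('     ',q.round(2))
E
```

```text
[-0.0007  0.      0.0011] 2.0406691816734085e-14
[-190, -45, 270] 35 0 9 near [ 1.45  0.45 -1.03  2.44 -0.35  0.05  2.65] 15.0 3.9
      [ 1.48  0.55 -1.11  2.55  2.61  0.19 -0.3 ]
      [ 1.48  0.55 -1.11  2.55  2.61  0.19 -0.3 ]
      [ 1.48  0.55 -1.11  2.55  2.61  0.19 -0.3 ]
[-190, -45, 270] 35 1 9 near [ 1.43  0.45 -0.98  2.44 -0.99  0.05  0.17] 12.7 3.3
      [ 1.46  0.53 -1.06  2.55  2.82  0.17  2.65]
      [ 1.46  0.53 -1.06  2.55  2.82  0.17  2.65]
      [ 1.44  0.51 -1.02  2.54  2.98  0.16  2.49]
[-190, -45, 270] 45 0 0 near [ 1.69  0.6  -1.24  2.43 -0.23  0.05  2.65] 31.0 8.0
[-190, -45, 270] 45 1 0 near [ 1.67  0.59 -1.19  2.44 -0.99  0.05  0.29] 28.3 7.3
[-190, -45, 270] 50 0 0 near [ 1.78  0.69 -1.31  2.43 -0.15  0.05  2.65] 38.0 9.9
[-190, -45, 270] 50 1 0 near [ 1.76  0.68 -1.27  2.43 -0.99  0.05  0.37] 35.2 9.1
[-38, -45, 160] 35 0 15 near [ 0.79  0.68 -0.54  2.16 -0.47  0.05  2.65] 31.4 10.9
      [ 1.13  1.15 -1.44  2.43  2.04  0.96  0.18]
      [ 1.13  1.15 -1.44  2.43  2.04  0.96  0.18]
      [ 1.13  1.13 -1.41  2.43  2.06  0.93  0.16]
[-38, -45, 160] 35 1 10 ne
[... 918 characters left out ...]
      [ 1.01  1.14 -1.44  2.51  2.08  1.06 -0.01]
      [ 1.01  1.14 -1.44  2.51  2.08  1.06 -0.01]
      [ 1.01  1.13 -1.43  2.51  2.09  1.05 -0.02]
[-38, 0, 160] 35 1 13 near [ 0.66  0.64 -0.46  2.19 -0.99  0.05 -0.06] 36.2 12.2
      [ 0.84  0.87 -0.89  2.51  2.59  0.69  2.65]
      [ 0.84  0.87 -0.89  2.51  2.59  0.69  2.65]
      [ 0.84  0.87 -0.89  2.51  2.59  0.69  2.65]
[-38, 0, 160] 45 0 0 near [ 0.93  0.72 -0.73  2.18 -0.41  0.05  2.65] 55.2 18.7
[-38, 0, 160] 45 1 0 near [ 0.94  0.73 -0.72  2.18 -0.99  0.05  0.11] 53.3 18.1
[-38, 0, 160] 50 0 0 near [ 1.08  0.8  -0.87  2.17 -0.3   0.05  2.65] 62.9 21.4
[-38, 0, 160] 50 1 0 near [ 1.08  0.81 -0.85  2.17 -0.99  0.05  0.23] 60.7 20.6
```

```bash
cat >> kin.py <<'E'
def ori(lean,az,roll,yaw):
    # az: azimuth of lean dir relative to dispenser x (deg), roll about tool z; roll 0: tool y horizontal
    a=np.radians(lean);b=np.radians(az)+yaw;X_=np.array([np.cos(b),np.sin(b),0]);Y_=np.array([-np.sin(b),np.cos(b),0])
    z=np.sin(a)*X_-np.cos(a)*np.array([0,0,1.]);return Ro.from_matrix(np.c_[np.cross(Y_,z),Y_,z])*Ro.from_euler('z',roll,degrees=True)
E
python3 - <<'E'
from kin import *
from h import tgt,get_state
import numpy as np
yaw=np.load('pose.npy')[2]
q0=get_state()['q']
# clearance: sample body box points in disp frame vs canopy slab / posts / walls
gx=np.linspace(-.0375,.0375,7);gy=np.linspace(-.0935,.0935,15);gz=np.linspace(-.064,-.20,12)
B=np.array(np.meshgrid(gx,gy,gz)).reshape(3,-1).T
Fg=np.array(np.meshgrid(np.linspace(-.011,.011,3),np.linspace(-.0175,.0175,5),np.linspace(-.064,0,14))).reshape(3,-1).T
def sd(P,lo,hi):
    c=(np.array(lo)+hi)/2;h=(np.array(hi)-lo)/2;q=np.abs(P-c)-h
    return np.linalg.norm(np.maximum(q,0),axis=1).min() if not (q<0).all(1).any() else q.max(1).min()
obs=[([-.061,-.058,.238],[.101,.058,.247]),([-.116,-.153,0],[-.01,.153,.085]),([-.004,-.153,0],[.2,-.04,.15]),([-.004,.04,0],[.2,.153,.15]),([.085,-.04,0],[.095,.04,.24])]
for lean in (35,40,45,50):
  for az in (0,15,30,45,60):
    for roll in (0,-az,):
      R=ori(lean,az,roll,yaw);Rd=ori(lean,az,roll,0)
      tcp=np.array([-.036,-.045,.165]);tc2=np.array([-.036,-.0,.160])
      cl=[min(sd(Rd.apply(B)+t,*o) for o in obs) for t in(tcp,tc2)];cf=[min(sd(Rd.apply(Fg)+t,*o) for o in obs) for t in (tcp,tc2)]
      res=[]
      for fl in (0,180):
       for i in range(6):
        P,_=tgt(tc2*1000,0)
        q,e,a=IK(P,R*Ro.from_euler('z',fl,degrees=True),np.clip(np.array([1,.9,-.8,2.4,[2.9,2.2,1.4][i%3],.6,[0,2][i//3]]),LO,HI),1e-3)
        res.append((e+a*5,np.abs(q-q0).max(),fl,q))
      res.sort(key=lambda r:r[0]);ok=[r for r in res if r[0]<2];ok.sort(key=lambda r:r[1])
      print(lean,az,roll,'body',np.round(np.array(cl)*1000),'fing',np.round(np.array(cf)*1000),'IK',len(ok),(ok[0][3].round(2),ok[0][2]) if ok else round(res[0][0]))
E
```

```text
35 0 0 body [-2. -3.] fing [15. 19.] IK 10 (array([ 1.01,  1.15, -1.46,  2.5 ,  2.07,  1.07,  0.01]), 0)
35 0 0 body [-2. -3.] fing [15. 19.] IK 10 (array([ 1.01,  1.15, -1.46,  2.5 ,  2.07,  1.07,  0.01]), 0)
35 15 0 body [-2. -3.] fing [14. 19.] IK 12 (array([ 1.13,  1.17, -1.46,  2.4 ,  1.94,  0.83,  0.48]), 0)
35 15 -15 body [-2. -4.] fing [13. 17.] IK 12 (array([ 1.13,  1.17, -1.45,  2.4 ,  1.95,  0.82,  0.74]), 0)
35 30 0 body [-1. -3.] fing [14. 19.] IK 12 (array([ 1.16,  1.08, -1.28,  2.27,  1.69,  0.48,  1.03]), 0)
35 30 -30 body [-3. -4.] fing [12. 15.] IK 12 (array([ 1.15,  1.05, -1.23,  2.27,  1.71,  0.43,  1.53]), 0)
35 45 0 body [-1. -3.] fing [14. 19.] IK 9 (array([ 1.15,  1.05, -1.2 ,  2.13,  1.03,  0.42,  1.93]), 0)
35 45 -45 body [-4. -3.] fing [10. 14.] IK 10 (array([ 1.19,  1.13, -1.32,  2.13,  1.15,  0.54,  2.59]), 0)
35 60 0 body [-1. -3.] fing [15. 19.] IK 9 (array([ 1.17,  1.18, -1.36,  1.98,  0.85,  0.73,  2.31]), 0)
35 60 -60 body [-3. -4.] fing [ 9. 14.] IK 5 (array([ 1.02,  0.95, -0.93,  1.97,  0.2 ,  0.49,  0.87]), 180)
40 0 0 body [-0. -4.] fing [19. 23.
[... 2086 characters left out ...]
ray([ 1.24,  1.36, -1.46,  2.52,  2.38,  0.86,  0.58]), 0)
50 30 0 body [ 3. -1.] fing [27. 29.] IK 12 (array([ 1.33,  1.36, -1.46,  2.33,  1.93,  0.54,  1.01]), 0)
50 30 -30 body [ 1. -4.] fing [23. 23.] IK 12 (array([ 1.33,  1.36, -1.45,  2.33,  1.94,  0.53,  1.52]), 0)
50 45 0 body [ 4. -1.] fing [25. 28.] IK 8 (array([ 1.31,  1.28, -1.33,  2.14,  1.04,  0.38,  2.07]), 0)
50 45 -45 body [-3. -4.] fing [23. 21.] IK 4 (array([ 1.21,  1.1 , -1.04,  2.12,  0.04,  0.19,  0.71]), 180)
50 60 0 body [ 4. -1.] fing [21. 28.] IK 9 (array([ 1.29,  1.38, -1.46,  1.94,  0.75,  0.74,  2.52]), 0)
50 60 -60 body [ 0. -4.] fing [24. 21.] IK 5 (array([ 1.19,  1.15, -1.1 ,  1.93,  0.16,  0.55,  1.01]), 180)
```

```bash
cat > clr.py <<'E'
from kin import *
B=np.array(np.meshgrid(np.linspace(-.0375,.0375,9),np.linspace(-.0935,.0935,25),np.linspace(-.064,-.20,20))).reshape(3,-1).T
Fg=np.array(np.meshgrid(np.linspace(-.011,.011,3),np.linspace(-.0175,.0175,5),np.linspace(-.064,0,20))).reshape(3,-1).T
def sd(P,lo,hi):
    c=(np.array(lo)+hi)/2;h=(np.array(hi)-lo)/2;q=np.abs(P-c)-h
    return np.linalg.norm(np.maximum(q,0),axis=1).min() if not (q<0).all(1).any() else q.max(1).min()
obs=[([-.061,-.058,.238],[.101,.058,.247]),([-.116,-.153,0],[-.01,.153,.085]),([-.004,-.153,0],[.2,-.04,.15]),([-.004,.04,0],[.2,.153,.15]),([.085,-.04,0],[.095,.04,.24])]
def clr(t,Rd): return [round(1000*min(sd(Rd.apply(G)+t,*o) for o in obs)) for G in (B,Fg)]
E
python3 - <<'E'
from clr import *
from h import tgt
yaw=np.load('pose.npy')[2]
for lean in (42,46,50):
 for az in (10,15,20,30):
  for x in(-.045,-.04,-.035):
   for z in(.14,.15,.16):
    c=[clr(np.array([x,y,z]),ori(lean,az,0,0)) for y in(-.05,-.025,0)]
    m=min(a[0] for a in c)
    if m>=5:
      R=ori(lean,az,0,yaw);P,_=tgt(np.array([x,0,z])*1000,0)
      S=[IK(P,R,np.array([1,1.2,-1.3,2.4,g,.6,.6])) for g in(2.2,2.8)]
      s=min(S,key=lambda s:s[1]+s[2]*5);print(lean,az,x,z,c,s[0].round(2),round(s[1],1),round(s[2],1))
E
```

```text
42 10 -0.045 0.14 [[16, 30], [12, 30], [9, 38]] [ 1.11  1.2  -1.28  2.54  2.43  0.88  0.05] 0.0 0.0
42 10 -0.04 0.14 [[12, 25], [9, 25], [5, 35]] [ 1.1   1.2  -1.28  2.53  2.43  0.87  0.05] 0.0 0.0
42 15 -0.045 0.14 [[15, 29], [11, 29], [6, 38]] [ 1.15  1.18 -1.25  2.49  2.43  0.73  0.17] 0.0 0.0
46 10 -0.045 0.14 [[21, 30], [18, 30], [15, 39]] [ 0.92  1.   -0.69  2.55  3.25  0.78 -0.67] 2.4 0.5
46 10 -0.045 0.15 [[14, 31], [11, 31], [8, 40]] [ 0.92  0.97 -0.69  2.55  3.27  0.76 -0.7 ] 1.9 0.4
46 10 -0.04 0.14 [[18, 25], [15, 25], [12, 35]] [ 0.91  1.01 -0.7   2.55  3.23  0.79 -0.66] 0.8 0.2
46 10 -0.04 0.15 [[11, 27], [8, 27], [5, 36]] [ 0.91  0.98 -0.7   2.55  3.24  0.77 -0.69] 0.4 0.1
46 10 -0.035 0.14 [[15, 20], [12, 20], [9, 32]] [ 1.12  1.26 -1.29  2.55  2.52  0.92  0.04] 0.0 0.0
46 15 -0.045 0.14 [[21, 29], [17, 29], [12, 38]] [ 1.19  1.25 -1.28  2.51  2.51  0.78  0.17] 0.0 0.0
46 15 -0.045 0.15 [[14, 30], [10, 30], [6, 39]] [ 1.19  1.23 -1.29  2.51  2.49  0.75  0.16] 0.0 0.0
46 15 -0.04 0.14 [[18, 24], [14, 24], [9, 35]] [ 1.18  1.25 -1.28  2.5   2.5   0.77  0.17] 0.0 0.0
46 
[... 1699 characters left out ...]

50 20 -0.045 0.15 [[19, 30], [13, 30], [8, 39]] [ 1.26  1.28 -1.27  2.47  2.55  0.62  0.28] 0.0 0.0
50 20 -0.04 0.14 [[23, 23], [18, 23], [12, 35]] [ 1.25  1.3  -1.26  2.46  2.56  0.63  0.29] 0.0 0.0
50 20 -0.04 0.15 [[16, 25], [10, 25], [5, 36]] [ 1.25  1.27 -1.27  2.46  2.54  0.62  0.28] 0.0 0.0
50 20 -0.035 0.14 [[20, 18], [15, 18], [10, 32]] [ 1.24  1.3  -1.26  2.45  2.55  0.63  0.29] 0.0 0.0
50 30 -0.045 0.14 [[26, 26], [18, 26], [11, 39]] [ 1.3   1.28 -1.25  2.34  2.26  0.37  0.72] 0.0 0.0
50 30 -0.04 0.14 [[24, 21], [16, 21], [7, 35]] [ 1.3   1.28 -1.25  2.33  2.26  0.37  0.72] 0.0 0.0
50 30 -0.035 0.14 [[21, 16], [12, 16], [5, 33]] [ 1.29  1.28 -1.25  2.33  2.26  0.37  0.72] 0.0 0.0
```

Run:
```python
from kin import *
from h import tgt,get_state
from scipy.spatial.transform import Slerp
yaw=np.load('pose.npy')[2]
st=get_state()
def sim(q,way,n=14,verbose=True):
    for dp,lean,az in way:
        p0,r0=FK(q);P,_=tgt(dp,0);R=ori(lean,az,0,yaw);sl=Slerp([0,1],Ro.concatenate([r0,R]));mx=0;E=0
        for t in np.linspace(0,1,n+1)[1:]:
            q2,e,a=IK(p0+t*(P-p0),sl(t),q,1e-2);mx=max(mx,np.abs(q2-q).max());E=max(E,e+a);q=q2
        print(dp,lean,az,q.round(2),'maxstep',mx.round(2),'err',round(E,2))
    return q
q=st['q']
print('A');sim(q,[([-150,-150,320],20,0),([-60,-180,300],30,30),([-40,-150,230],47,17),([-40,-110,145],47,17),([-40,0,145],47,17)])
print('B');sim(q,[([-100,-200,330],10,10),([-40,-200,300],30,45),([-40,-150,230],47,30),([-40,-110,145],47,17),([-40,0,145],47,17)])
print('C');sim(q,[([-100,-200,330],10,60),([-40,-200,300],30,60),([-40,-150,230],47,40),([-40,-110,145],47,20),([-40,0,145],47,17)])
```

```text
A
[-150, -150, 320] 20 0 [ 1.02  0.37 -0.49  2.03 -0.13  0.53  2.43] maxstep 0.03 err 0.0
[-60, -180, 300] 30 30 [ 1.28  0.73 -0.99  1.75  0.16  0.72  2.65] maxstep 0.05 err 0.0
[-40, -150, 230] 47 17 [ 1.37  0.91 -1.04  2.08  0.12  0.09  2.64] maxstep 0.05 err 0.0
[-40, -110, 145] 47 17 [ 1.3   1.05 -0.96  2.1   0.19  0.05  2.65] maxstep 0.02 err 20.14
[-40, 0, 145] 47 17 [ 1.17  0.98 -0.96  2.18  0.05  0.05  2.65] maxstep 0.01 err 50.47
B
[-100, -200, 330] 10 10 [ 0.86  0.49 -0.4   1.7   0.07  0.87  2.38] maxstep 0.06 err 0.0
[-40, -200, 300] 30 45 [ 1.3   0.94 -1.26  1.53  0.43  1.05  2.65] maxstep 0.09 err 0.0
[-40, -150, 230] 47 30 [ 1.44  1.06 -1.24  1.92  0.44  0.44  2.52] maxstep 0.05 err 0.0
[-40, -110, 145] 47 17 [ 1.42  1.3  -1.36  2.23  1.95  0.49  0.95] maxstep 0.8 err 0.16
[-40, 0, 145] 47 17 [ 1.24  1.36 -1.46  2.49  2.28  0.84  0.43] maxstep 0.04 err 0.0
C
[-100, -200, 330] 10 60 [ 1.25  0.85 -1.36  1.54  0.68  1.35  2.65] maxstep 0.12 err 0.0
[-40, -200, 300] 30 60 [ 1.26  1.06 -1.46  1.43  0.62  1.31  2.65] maxstep 0.02 err 13.78
[-40, -150, 230] 47 40 [ 1.45  1.21 -1.44  1.8   0.61  0.74  2.49] maxstep 0.04 err 0.0
[-40, -110, 145] 47 20 [ 1.42  1.28 -1.32  2.19  1.83  0.41  1.1 ] maxstep 0.85 err 0.03
[-40, 0, 145] 47 17 [ 1.24  1.36 -1.46  2.49  2.28  0.84  0.43] maxstep 0.05 err 0.0
```

Run:
```python
import cv2
a=cv2.imread('pics/w1.png')[110:270,140:400]; cv2.imwrite('pics/w1z.png',cv2.resize(cv2.convertScaleAbs(a,alpha=1.8),None,fx=3,fy=3,interpolation=cv2.INTER_CUBIC))
```

```text
(no output)
```

View pics/w1z.png

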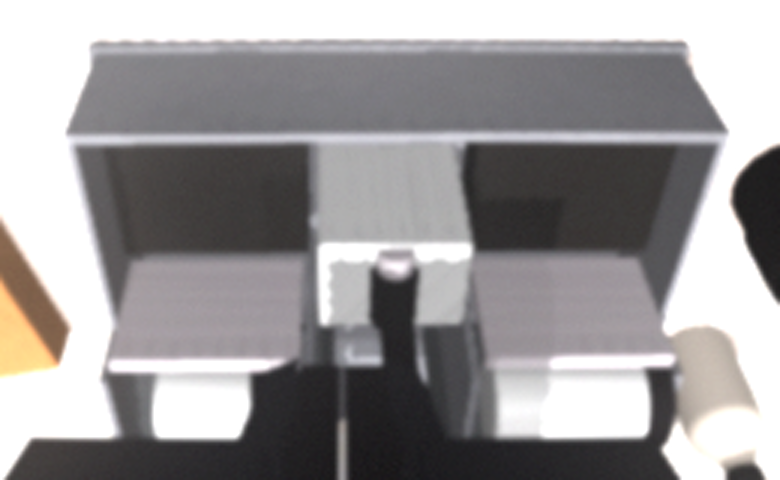

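The left lane's tin (490–675 px) spans almost the whole 96 mm gate, so it is the long one. The right tin (152–250) is short. I'll refit the dispenser pose with these wrist points.

Run:
```python
from h import *
from scipy.optimize import least_squares
W=[((70,136),(-.114,-.152,.085)),((725,134),(-.114,.152,.085)),((318,245),(-.061,-.038,.095)),((470,245),(-.061,.038,.095)),((318,322),(-.005,-.038,.095)),((470,322),(-.005,.038,.095)),((110,367),(0.004,-.143,.116)),((672,358),(.004,.143,.116)),((478,360),(.004,.047,.116))]
u=np.array([w[0] for w in W])/3+[140,110]
def f(p): return (proj('wrist',d2w(p,[w[1] for w in W]))-u).ravel()
p0=np.load('pose.npy');print('old',f(p0).reshape(-1,2).round(1).tolist())
s=least_squares(f,p0,loss='soft_l1');p=s.x;print(p0,p,f(p).reshape(-1,2).round(1).tolist())
np.save('pose_w.npy',p)
for c,o,b in (('top',(215,145),(145,290,215,435)),('scene',(110,150),(150,310,110,300))):
    im=cv2.imread(f'pics/{c}0.png')[b[0]:b[1],b[2]:b[3]]; im=cv2.resize(cv2.convertScaleAbs(im,alpha=1.6),None,fx=3.6,fy=3.6)
    def poly(P,col):
        q=((proj(c,d2w(p,P))-o)*3.6).round().astype(np.int32); cv2.polylines(im,[q],True,col,1)
    poly([(-.061,-.058,.247),(-.061,.058,.247),(.101,.058,.247),(.101,-.058,.247)],(0,0,255))
    poly([(-.112,-.15,.085),(-.112,.15,.085),(-.01,.15,.085),(-.01,-.15,.085)],(0,255,0))
    for x in(-.047,-.013):poly([(x,-.007,.095),(x,-.007,.19),(x,.007,.19),(x,.007,.095)],(255,0,255))
    poly([(-.061,-.038,.095),(-.061,.038,.095),(-.005,.038,.095),(-.005,-.038,.095)],(255,0,0))
    cv2.imwrite(f'pics/{c}_fit2.png',im)
```

```text
old [[-3.7, 1.8], [3.9, 0.5], [-0.2, -0.7], [2.5, -1.3], [0.5, 0.8], [-1.2, 0.1], [0.8, 0.6], [0.4, 1.1], [3.1, 1.5]]
[ 0.53574254 -0.10956896  0.16863993] [ 0.53504466 -0.11070293  0.16545943] [[-4.4, 1.0], [3.5, 0.3], [-0.8, -1.2], [1.9, -1.7], [-0.1, 0.3], [-1.8, -0.2], [0.0, 0.0], [-0.2, 0.9], [2.5, 1.2]]
```

View pics/scene_fit2.png

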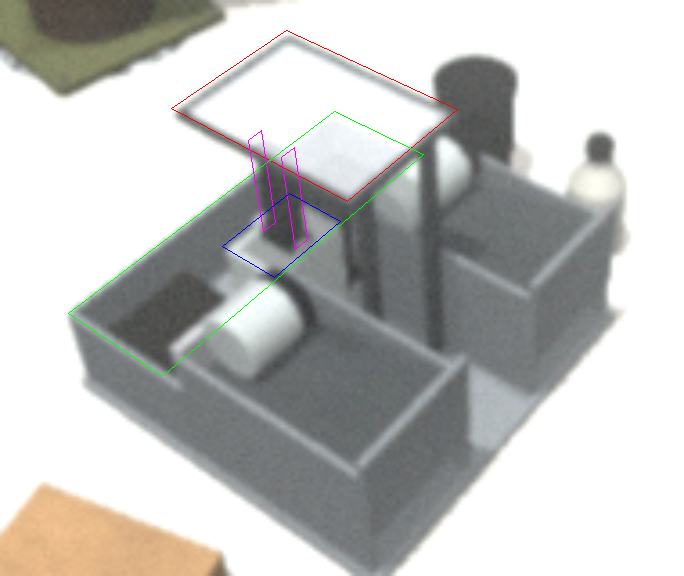

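View pics/top_fit2.png

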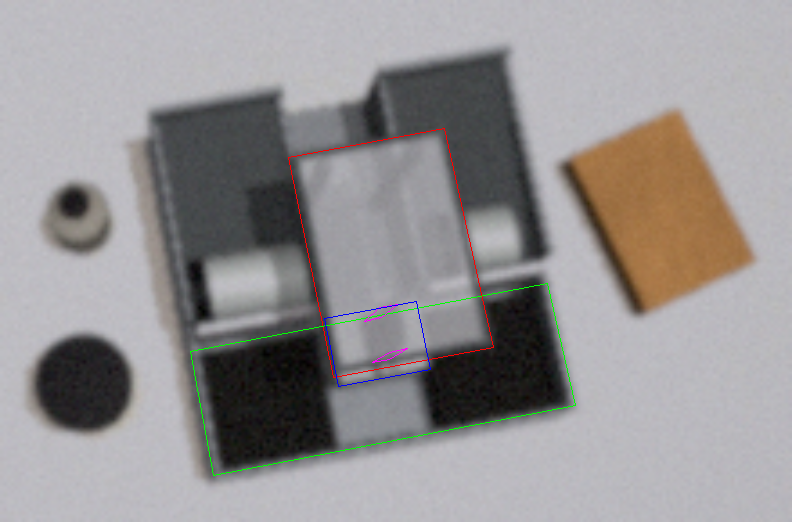

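```bash
cp pose_w.npy pose.npy
cat >> h.py <<'E'
import kin
def rem2(dp,lean,az,n=1):
    st=get_state(); P,_=tgt(dp,0); R=kin.ori(lean,az,0,np.load('pose.npy')[2]); r=Ro.from_quat(st['eef_rot'])
    d=r.inv().apply(P-st['tool_pos'])*1000; w=np.degrees((r.inv()*R).as_rotvec())
    # equal body-frame rows (screw motion): solve twist
    T=np.eye(4);T[:3,:3]=(r.inv()*R).as_matrix();T[:3,3]=d
    # n identical rows: row (t,w/n) composed n times -> sum Rk t = d
    S=sum(Ro.from_rotvec(np.radians(w)*k/n).as_matrix() for k in range(n)); t=np.linalg.solve(S,d)
    print('rem',d.round(1),w.round(1),'rows',n,'each',t.round(1),(w/n).round(2),'|t|',np.linalg.norm(t).round(1)); where()
E
python3 -c "
from h import *
rem2([-100,-200,330],15,30,6);rem2([-60,-200,310],25,40,9)"
```

```text
rem [-109.6 -168.7   18.8] [ -9.3   9.2 -28.9] rows 6 each [-12.3 -31.8   0. ] [-1.55  1.53 -4.82] |t| 34.1
t 3.93 disp xyz [-206.7  -30.2  305.1] F disp [-0.21  0.48 -0.75] toolz [ 0.4   0.08 -0.91] q [ 1.22  0.25 -0.76  2.39 -0.39  0.26  2.59] op 0.0
rem [-138.  -168.9   53.4] [-15.9  -0.5 -37.1] rows 9 each [ -9.5 -23.4   3.5] [-1.77 -0.05 -4.12] |t| 25.5
t 3.93 disp xyz [-206.7  -30.2  305.1] F disp [-0.21  0.48 -0.75] toolz [ 0.4   0.08 -0.91] q [ 1.22  0.25 -0.76  2.39 -0.39  0.26  2.59] op 0.0
```

```bash
python3 -m creep '[-10,-24,3,-1.8,0,-4,-10,-24,3,-1.8,0,-4,-10,-24,3,-1.8,0,-4,-10,-24,3,-1.8,0,-4,-10,-24,3,-1.8,0,-4]'; python3 -c "
from h import *
rem2([-60,-200,310],25,40,5)"
```

```text
clock: 4.35
tool_pos: [0.4132, -0.2744, 0.3061]
eef_rot: [-0.264, 0.943, 0.067, 0.192]
contact_force: [0.4, 0.1, 0.2]
opening: 0.005
rem [-56.3 -86.9  17.7] [ -6.   -1.3 -16.9] rows 5 each [ -9.1 -18.8   2.9] [-1.21 -0.27 -3.39] |t| 21.1
t 4.35 disp xyz [-147.2 -141.4  306.1] F disp [0.4  0.03 0.19] toolz [ 0.33  0.23 -0.92] q [ 1.32  0.53 -0.87  1.96  0.05  0.65  2.63] op 0.01
```

```bash
python3 -m creep '[-10,-18,3,-1.2,0,3,-10,-18,3,-1.2,0,3,-10,-18,3,-1.2,0,3,-10,-18,3,-1.2,0,3,-10,-18,3,-1.2,0,3]'
python3 - <<'E'
from h import *
rem2([-60,-200,310],25,40,5)
from kin import *
from scipy.spatial.transform import Slerp
yaw=np.load('pose.npy')[2]
def sim(q,way,n=16):
    for dp,lean,az,roll in way:
        p0,r0=FK(q);P,_=tgt(dp,0);R=ori(lean,az,roll,yaw);sl=Slerp([0,1],Ro.concatenate([r0,R]));mx=0;E=0
        for t in np.linspace(0,1,n+1)[1:]:
            q2,e,a=IK(p0+t*(P-p0),sl(t),q,1e-1);mx=max(mx,np.abs(q2-q).max());E=max(E,e+a);q=q2
        print(dp,lean,az,roll,q.round(2),'maxstep',mx.round(2),'err',round(E,2))
    return q
q=get_state()['q']
for r1 in(0,20,40):
  print(r1);sim(q,[([-50,-180,260],40,50,r1),([-40,-120,160],48,45,r1),([-40,-110,145],48,35,r1*.5),([-40,-110,145],48,17,0),([-40,0,145],48,17,0)])
E
```

```text
clock: 4.77
tool_pos: [0.5049, -0.3367, 0.2987]
eef_rot: [-0.143, 0.967, 0.141, 0.159]
contact_force: [-0.1, -0.1, 0.4]
opening: 0.008
rem [-11.8  18.7  -3.2] [  0.1  -0.5 -32.6] rows 5 each [-3.2  3.1 -0.6] [ 0.02 -0.1  -6.53] |t| 4.5
t 4.77 disp xyz [ -66.9 -218.   298.7] F disp [-0.09 -0.09  0.37] toolz [ 0.27  0.32 -0.91] q [ 1.12  0.71 -0.71  1.57  0.02  0.94  2.41] op 0.01
0
[-50, -180, 260] 40 50 0 [ 1.39  1.16 -1.46  1.59  0.55  1.06  2.65] maxstep 0.07 err 0.46
[-40, -120, 160] 48 45 0 [ 1.41  1.31 -1.36  1.84  0.66  0.68  2.56] maxstep 0.02 err 0.02
[-40, -110, 145] 48 35 0.0 [ 1.39  1.22 -1.2   2.    0.74  0.35  2.37] maxstep 0.02 err 0.03
[-40, -110, 145] 48 17 0 [ 1.44  1.33 -1.38  2.23  1.96  0.51  0.96] maxstep 0.38 err 6.18
[-40, 0, 145] 48 17 0 [ 1.25  1.38 -1.46  2.5   2.31  0.84  0.42] maxstep 0.04 err 0.06
20
[-50, -180, 260] 40 50 20 [ 1.32  0.98 -1.11  1.58  0.17  0.94  2.65] maxstep 0.04 err 0.02
[-40, -120, 160] 48 45 20 [ 1.34  1.15 -1.09  1.84  0.21  0.55  2.64] maxstep 0.02 err 0.02
[-40, -110, 145] 48 35 10.0 [ 1.34  1.14 -1.05  2.    0.28  0.27  2.64] maxstep 0.02 err 0.01
[-40, -110, 145] 48 17 0 [ 1.32  1.06 -0.98  2.1   0.21  0.05  2.65] maxstep 0.03 err 20.95
[-40, 0, 145] 48 17 0 [ 1.19  1.   -0.97  2.18  0.07  0.05  2.65] maxstep 0.01 err 51.69
40
[-50, -180, 260] 40 50 40 [ 1.22  0.88 -0.85  1.58 -0.1   0.93  2.55] maxstep 0.01 err 0.0
[-40, -120, 160] 48 45 40 [ 1.26  1.07 -0.91  1.83 -0.15  0.54  2.64] maxstep 0.02 err 0.02
[-40, -110, 145] 48 35 20.0 [ 1.32  1.11 -1.01  2.    0.09  0.26  2.65] maxstep 0.02 err 0.01
[-40, -110, 145] 48 17 0 [ 1.32  1.06 -0.98  2.1   0.21  0.05  2.65] maxstep 0.03 err 20.95
[-40, 0, 145] 48 17 0 [ 1.19  1.   -0.97  2.18  0.07  0.05  2.65] maxstep 0.01 err 51.69
```

Run:
```python
from clr import *
from h import tgt,get_state
yaw=np.load('pose.npy')[2]; q0=get_state()['q']
out=[]
for lean in (46,50,54,58):
 for az in (25,35,45,55,65):
  for roll in (0,15,30,-20):
   for x in(-.045,-.04,-.035):
    for z in(.135,.145,.155):
     c=[clr(np.array([x,y,z]),ori(lean,az,roll,0))[0] for y in(-.06,-.03,0)]
     if min(c)<7: continue
     R=ori(lean,az,roll,yaw);q=q0;ok=1
     for y in(-.12,-.06,0):
        P,_=tgt(np.array([x,y,z])*1000,0);q,e,a=IK(P,R,np.array([1.3,1.2,-1.2,2.0,.4,.4,2.4]) if y==-.12 else q,1e-2);ok&=(e+a<1)
     if ok: print(lean,az,roll,x,z,c,q.round(2))
```

```text
46 25 0 -0.045 0.135 [27, 19, 10] [ 1.29  1.38 -1.46  2.4   2.08  0.7   0.77]
46 25 0 -0.04 0.135 [24, 15, 8] [ 1.28  1.38 -1.46  2.39  2.08  0.7   0.77]
46 25 15 -0.045 0.135 [23, 22, 20] [ 1.29  1.38 -1.46  2.4   2.08  0.7   0.51]
46 25 15 -0.045 0.145 [16, 15, 13] [ 1.29  1.35 -1.46  2.4   2.07  0.67  0.5 ]
46 25 15 -0.04 0.135 [19, 18, 16] [ 1.28  1.38 -1.46  2.39  2.08  0.7   0.51]
46 25 15 -0.04 0.145 [12, 11, 10] [ 1.29  1.35 -1.46  2.39  2.06  0.67  0.5 ]
46 25 15 -0.035 0.135 [16, 14, 13] [ 1.28  1.38 -1.46  2.38  2.07  0.7   0.51]
46 35 15 -0.045 0.135 [24, 18, 13] [ 1.32  1.37 -1.45  2.28  1.72  0.56  1.01]
46 35 15 -0.045 0.145 [17, 11, 7] [ 1.32  1.34 -1.44  2.28  1.7   0.54  1.01]
46 35 15 -0.04 0.135 [20, 15, 9] [ 1.31  1.37 -1.44  2.27  1.72  0.56  1.01]
46 35 15 -0.035 0.135 [16, 12, 7] [ 1.3   1.37 -1.44  2.26  1.72  0.55  1.01]
46 45 15 -0.045 0.135 [24, 16, 8] [ 1.19  1.11 -1.02  2.16  0.46  0.15  2.39]
46 45 30 -0.045 0.135 [14, 13, 10] [ 1.18  1.1  -1.    2.16  0.34  0.14  2.24]
46 45 30 -0.04 0.135 [11, 9, 7] [ 1.18  1.1  -1.01  2.15  0.34  0.15  2.24]
50 25 0 
[... 12176 characters left out ...]
8 45 30 -0.04 0.135 [22, 11, 11] [ 1.32  1.3  -1.14  2.12  0.33  0.19  2.38]
58 45 30 -0.04 0.145 [17, 17, 17] [ 1.32  1.29 -1.15  2.12  0.32  0.2   2.37]
58 45 30 -0.04 0.155 [13, 10, 10] [ 1.33  1.27 -1.17  2.13  0.31  0.21  2.36]
58 45 30 -0.035 0.135 [19, 8, 8] [ 1.31  1.3  -1.14  2.11  0.33  0.19  2.37]
58 45 30 -0.035 0.145 [13, 13, 13] [ 1.31  1.29 -1.15  2.12  0.32  0.2   2.37]
58 55 15 -0.045 0.145 [17, 10, 10] [ 1.35  1.4  -1.32  1.99  0.55  0.53  2.49]
58 55 15 -0.045 0.155 [22, 15, 7] [ 1.35  1.38 -1.33  1.99  0.53  0.54  2.49]
58 55 30 -0.045 0.145 [17, 8, 8] [ 1.32  1.33 -1.21  1.99  0.32  0.48  2.45]
58 55 30 -0.045 0.155 [19, 10, 8] [ 1.32  1.31 -1.23  1.99  0.31  0.48  2.45]
```

Run:
```python
from clr import *
from h import tgt,get_state
yaw=np.load('pose.npy')[2]; q0=get_state()['q']
for lean,az,roll in ((54,45,20),(54,48,20),(54,50,20),(56,48,20),(56,48,30),(52,48,25)):
  R=ori(lean,az,roll,0)
  print(lean,az,roll,'corners',[(np.round(R.apply([sx*.009,sy*.0175,0])*1000)).tolist() for sx in(-1,1) for sy in(-1,1)])
  for x in(-.042,-.036,-.03):
   for z in(.145,.152):
     c=[clr(np.array([x,y,z]),R)for y in(-.06,-.03,0)]
     q=np.array([1.3,1.2,-1.2,2.0,.4,.4,2.4]);e=[]
     for y in(-.12,-.06,0):
        P,_=tgt(np.array([x,y,z])*1000,0);q,ee,a=IK(P,ori(lean,az,roll,yaw),q,1e-2);e.append(round(ee+a,1))
     print(x,z,c,q.round(2),e)
```

```text
54 45 20 corners [[15.0, -13.0, 2.0], [-3.0, 15.0, 12.0], [3.0, -15.0, -12.0], [-15.0, 13.0, -2.0]]
-0.042 0.145 [[22, 22], [17, 22], [13, 35]] [ 1.29  1.22 -1.13  2.14  0.4   0.19  2.42] [np.float64(0.0), np.float64(0.0), np.float64(0.0)]
-0.042 0.152 [[17, 23], [12, 23], [8, 36]] [ 1.29  1.21 -1.14  2.14  0.39  0.2   2.42] [np.float64(0.0), np.float64(0.0), np.float64(0.0)]
-0.036 0.145 [[18, 16], [13, 16], [9, 31]] [ 1.28  1.22 -1.13  2.13  0.4   0.19  2.42] [np.float64(0.0), np.float64(0.0), np.float64(0.0)]
-0.036 0.152 [[12, 17], [8, 17], [4, 32]] [ 1.28  1.21 -1.14  2.13  0.39  0.2   2.42] [np.float64(0.0), np.float64(0.0), np.float64(0.0)]
-0.03 0.145 [[14, 10], [10, 10], [6, 27]] [ 1.27  1.22 -1.13  2.12  0.4   0.19  2.42] [np.float64(0.0), np.float64(0.0), np.float64(0.0)]
-0.03 0.152 [[9, 11], [5, 11], [1, 29]] [ 1.27  1.21 -1.14  2.12  0.39  0.2   2.41] [np.float64(0.0), np.float64(0.0), np.float64(0.0)]
54 48 20 corners [[15.0, -12.0, 2.0], [-4.0, 15.0, 12.0], [4.0, -15.0, -12.0], [-15.0, 12.0, -2.0]]
-0.042 0.145 [[22, 21], [17, 21], [11, 35]] [ 1.29  1.24 -1.15  2.1   
[... 3770 characters left out ...]
.float64(0.0)]
-0.042 0.152 [[11, 22], [7, 22], [4, 35]] [ 1.27  1.19 -1.14  2.1   0.36  0.27  2.37] [np.float64(0.0), np.float64(0.0), np.float64(0.0)]
-0.036 0.145 [[12, 16], [8, 16], [5, 30]] [ 1.26  1.2  -1.12  2.09  0.37  0.26  2.37] [np.float64(0.0), np.float64(0.0), np.float64(0.0)]
-0.036 0.152 [[8, 16], [4, 16], [2, 31]] [ 1.26  1.19 -1.14  2.09  0.36  0.27  2.37] [np.float64(0.0), np.float64(0.0), np.float64(0.0)]
-0.03 0.145 [[8, 10], [5, 10], [0, 26]] [ 1.25  1.2  -1.13  2.08  0.37  0.27  2.37] [np.float64(0.0), np.float64(0.0), np.float64(0.0)]
-0.03 0.152 [[4, 11], [0, 11], [-2, 28]] [ 1.25  1.19 -1.14  2.08  0.36  0.27  2.36] [np.float64(0.0), np.float64(0.0), np.float64(0.0)]
```

```bash
sed -i 's/def rem2(dp,lean,az,n=1)/def rem2(dp,lean,az,n=1,roll=0)/; s/R=kin.ori(lean,az,0,/R=kin.ori(lean,az,roll,/' h.py
python3 - <<'E'
from h import *
from kin import *
from scipy.spatial.transform import Slerp
rem2([-60,-160,230],48,48,8,25)
yaw=np.load('pose.npy')[2]
q=get_state()['q']
for dp,lean,az,roll in [([-60,-160,230],48,48,25),([-36,-110,148],56,48,22),([-34,-30,147],56,48,22),([-34,0,147],56,48,22)]:
    p0,r0=FK(q);P,_=tgt(dp,0);R=ori(lean,az,roll,yaw);sl=Slerp([0,1],Ro.concatenate([r0,R]));mx=0;E=0
    for t in np.linspace(0,1,17)[1:]:
        q2,e,a=IK(p0+t*(P-p0),sl(t),q,1e-1);mx=max(mx,np.abs(q2-q).max());E=max(E,e+a);q=q2
    print(dp,lean,az,roll,q.round(2),'maxstep',mx.round(2),'err',round(E,2))
E
```

```text
rem [12.8 38.8 80.3] [-15.3 -18.3 -14.1] rows 8 each [ 2.5  3.9 10.3] [-1.91 -2.29 -1.76] |t| 11.3
t 4.77 disp xyz [ -66.9 -218.   298.7] F disp [-0.09 -0.09  0.37] toolz [ 0.27  0.32 -0.91] q [ 1.12  0.71 -0.71  1.57  0.02  0.94  2.41] op 0.01
[-60, -160, 230] 48 48 25 [ 1.39  1.07 -1.13  1.69  0.1   0.81  2.65] maxstep 0.04 err 0.02
[-36, -110, 148] 56 48 22 [ 1.39  1.31 -1.2   1.79  0.26  0.63  2.65] maxstep 0.02 err 0.01
[-34, -30, 147] 56 48 22 [ 1.32  1.27 -1.16  2.    0.27  0.38  2.58] maxstep 0.02 err 0.01
[-34, 0, 147] 56 48 22 [ 1.29  1.25 -1.14  2.08  0.27  0.27  2.56] maxstep 0.01 err 0.01
```

```bash
python3 -m creep '[2.5,3.5,9,-2.4,-3.3,-0.3,2.5,3.5,9,-2.4,-3.3,-0.3,2.5,3.5,9,-2.4,-3.3,-0.3,2.5,3.5,9,-2.4,-3.3,-0.3,2.5,3.5,9,-2.4,-3.3,-0.3]'; python3 -c "
from h import *
rem2([-60,-160,230],50,48,5,35)
rem2([-50,-130,190],54,48,5,30)
"
```

```text
clock: 5.18
tool_pos: [0.5151, -0.3032, 0.2591]
eef_rot: [-0.155, 0.912, 0.256, 0.281]
contact_force: [-0.6, -0.4, -0.4]
opening: 0.002
rem [24.  14.7 28.9] [-6.3 -2.2 -1.4] rows 5 each [4.9 2.7 5.8] [-1.25 -0.43 -0.28] |t| 8.1
t 5.18 disp xyz [ -51.4 -186.5  259.1] F disp [-0.62 -0.33 -0.36] toolz [ 0.43  0.55 -0.71] q [ 1.33  0.93 -0.96  1.65 -0.09  0.8   2.61] op 0.0
rem [39.4 23.1 76.8] [-8.4 -5.8 -6.2] rows 5 each [ 8.3  4.1 15.3] [-1.67 -1.15 -1.25] |t| 17.9
t 5.18 disp xyz [ -51.4 -186.5  259.1] F disp [-0.62 -0.33 -0.36] toolz [ 0.43  0.55 -0.71] q [ 1.33  0.93 -0.96  1.65 -0.09  0.8   2.61] op 0.0
```

```bash
python3 -m creep '[8,4,14,-1.5,-1.2,0,8,4,14,-1.5,-1.2,0,8,4,14,-1.5,-1.2,0,8,4,14,-1.5,-1.2,0,8,4,14,-1.5,-1.2,0]'
python3 - <<'E'
from h import *
for rl in (30,22): rem2([-38,-90,150],56,48,5,rl)
s=snap('wrist','w2.png');snap('scene','s2.png')
np.savez('cam_wrist',K=s['intrinsics'],d=s['dist_coeffs'],E=s['extrinsics'])
E
```

```text
clock: 5.6
tool_pos: [0.5051, -0.249, 0.1846]
eef_rot: [-0.158, 0.879, 0.325, 0.309]
contact_force: [0.2, 0.4, -0.2]
opening: 0.008
rem [13.5 12.  52.9] [-2.  -1.9 -6.7] rows 5 each [ 2.7  2.4 10.6] [-0.4  -0.37 -1.34] |t| 11.2
t 5.6 disp xyz [ -52.3 -131.5  184.6] F disp [ 0.23  0.41 -0.22] toolz [ 0.44  0.67 -0.6 ] q [ 1.37  1.14 -1.05  1.77 -0.02  0.67  2.62] op 0.01
rem [13.5 12.  52.9] [ -1.9  -2.  -14.7] rows 5 each [ 2.6  2.5 10.6] [-0.38 -0.4  -2.94] |t| 11.2
t 5.6 disp xyz [ -52.3 -131.5  184.6] F disp [ 0.23  0.41 -0.22] toolz [ 0.44  0.67 -0.6 ] q [ 1.37  1.14 -1.05  1.77 -0.02  0.67  2.62] op 0.01
```

View pics/w2.png

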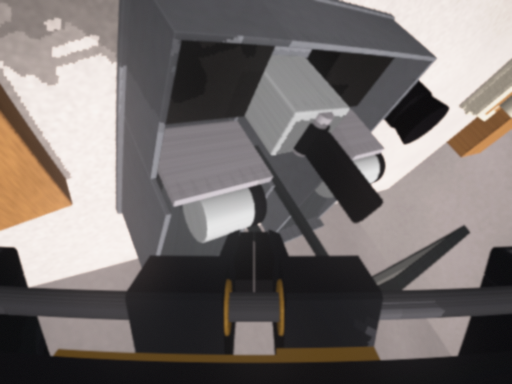

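View pics/s2.png

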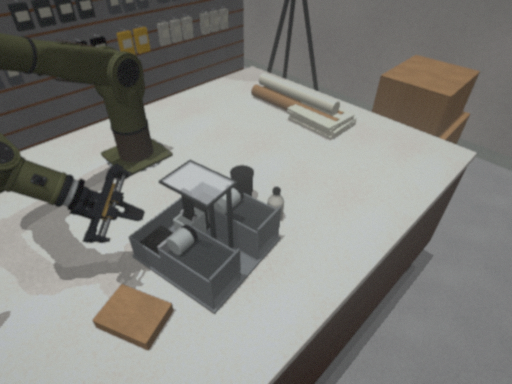

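The wrist view shows the blade as a black slab from (320,130) to (365,205), the canopy rim at (370–470, 230–285) and the short tin at (225,215). I'll overlay the model on it.

Run:
```python
from h import *
p=np.load('pose.npy');im=cv2.imread('pics/w2.png');im=cv2.resize(cv2.convertScaleAbs(im,alpha=1.5)[0:300,110:480],None,fx=2.1,fy=2.1)
def poly(P,col):
    q=((proj('wrist',d2w(p,P))-[110,0])*2.1).round().astype(np.int32); cv2.polylines(im,[q],True,col,1)
for z in(.238,.247):poly([(-.061,-.058,z),(-.061,.058,z),(.101,.058,z),(.101,-.058,z)],(0,0,255))
for x in(-.047,-.013):poly([(x,-.007,.095),(x,-.007,.19),(x,.007,.19),(x,.007,.095)],(255,0,255))
poly([(-.061,-.038,.095),(-.061,.038,.095),(-.005,.038,.095),(-.005,-.038,.095)],(255,0,0))
for y in(.047,-.143):poly([(-.004,y,.116),(.004,y,.116),(.004,y+.096,.116),(-.004,y+.096,.116)],(0,255,0))
poly([(-.112,-.145,.085),(-.112,.145,.085),(-.01,.145,.085),(-.01,-.145,.085)],(0,255,255))
cv2.imwrite('pics/w2f.png',im)
```

```text
(no output)
```

View pics/w2f.png

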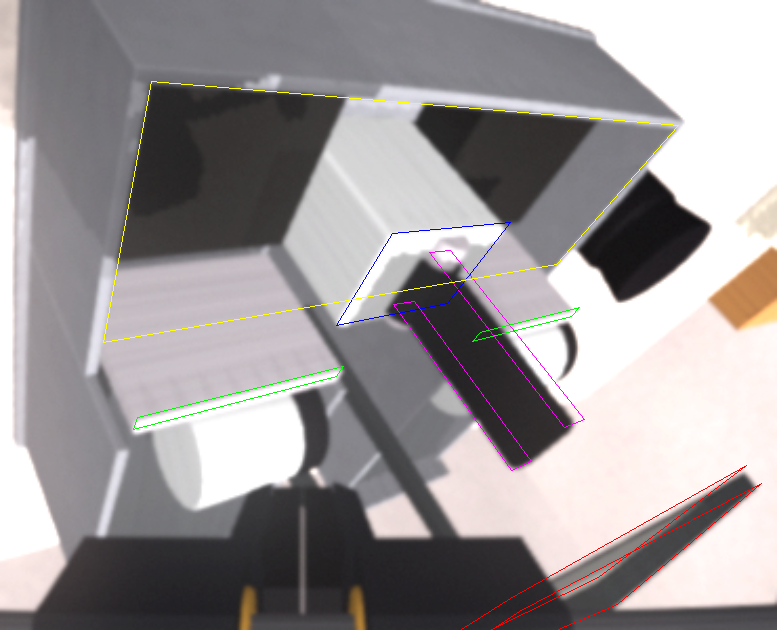

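```bash
python3 -m creep '[2.7,2.4,10,-0.4,-0.4,-0.3,2.7,2.4,10,-0.4,-0.4,-0.3,2.7,2.4,10,-0.4,-0.4,-0.3,2.7,2.4,10,-0.4,-0.4,-0.3,2.7,2.4,10,-0.4,-0.4,-0.3]'
python3 - <<'E'
from h import *
from clr import *
for rl in (32,25): rem2([-36,-50,149],56,48,5,rl)
for rl in (38,32,25):
  R=ori(56,48,rl,0); print(rl,[clr(np.array([x,y,.149]),R) for x in(-.04,-.036) for y in(-.06,-.03,0)],[(np.round(R.apply([sx*.009,sy*.0175,0])*1000)).tolist() for sx in(-1,1) for sy in(-1,1)])
E
```

```text
clock: 6.12
tool_pos: [0.5135, -0.2049, 0.1494]
eef_rot: [-0.172, 0.867, 0.338, 0.324]
contact_force: [0.0, 0.3, 0.3]
opening: 0.006
rem [ 1.3 30.5 24.8] [-0.2 -0.1 -3. ] rows 5 each [0.1 6.1 5. ] [-0.04 -0.03 -0.61] |t| 7.9
t 6.12 disp xyz [-36.8 -89.3 149.4] F disp [0.1  0.34 0.34] toolz [ 0.45  0.7  -0.56] q [ 1.34  1.23 -1.08  1.84  0.03  0.55  2.63] op 0.01
rem [ 1.3 30.5 24.8] [ -0.2  -0.1 -10. ] rows 5 each [-0.2  6.1  5. ] [-0.04 -0.03 -2.01] |t| 7.9
t 6.12 disp xyz [-36.8 -89.3 149.4] F disp [0.1  0.34 0.34] toolz [ 0.45  0.7  -0.56] q [ 1.34  1.23 -1.08  1.84  0.03  0.55  2.63] op 0.01
38 [[6, 22], [6, 22], [6, 33], [3, 18], [2, 18], [2, 30]] [[13.0, -14.0, -3.0], [1.0, 13.0, 15.0], [-1.0, -13.0, -15.0], [-13.0, 14.0, 3.0]]
32 [[11, 21], [10, 21], [10, 33], [8, 17], [7, 17], [7, 30]] [[14.0, -14.0, -1.0], [-1.0, 14.0, 14.0], [1.0, -14.0, -14.0], [-14.0, 14.0, 1.0]]
25 [[17, 20], [13, 20], [11, 33], [13, 16], [11, 16], [8, 31]] [[15.0, -13.0, 1.0], [-3.0, 15.0, 13.0], [3.0, -15.0, -13.0], [-15.0, 13.0, -1.0]]
```

```bash
python3 -m creep '[0.5,6,5,0,0,-1.2,0.5,6,5,0,0,-1.2,0.5,6,5,0,0,-1.2,0.5,6,5,0,0,-1.2,0.5,6,5,0,0,-1.2]'
python3 - <<'E'
from h import *
rem2([-38,-28,147],56,48,4,25)
s=snap('wrist','w3.png');snap('scene','s3.png')
E
```

```text
clock: 6.53
tool_pos: [0.5068, -0.1618, 0.1471]
eef_rot: [-0.222, 0.856, 0.318, 0.342]
contact_force: [0.5, 0.2, 0.1]
opening: 0.004
rem [ 0.3 14.8 10. ] [-0.2 -0.2 -3.3] rows 4 each [0.  3.7 2.5] [-0.04 -0.06 -0.83] |t| 4.5
t 6.53 disp xyz [-36.3 -45.8 147.1] F disp [0.55 0.12 0.09] toolz [ 0.44  0.7  -0.56] q [ 1.33  1.24 -1.11  1.95  0.12  0.42  2.63] op 0.0
```

View pics/w3.png

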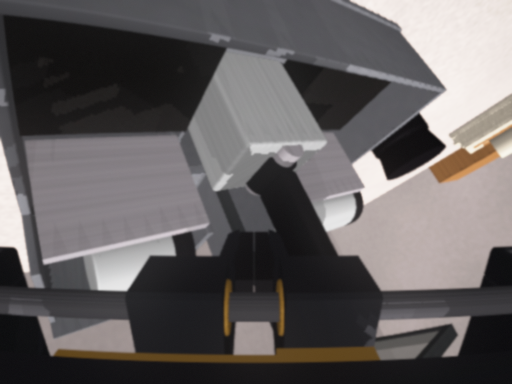

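View pics/s3.png

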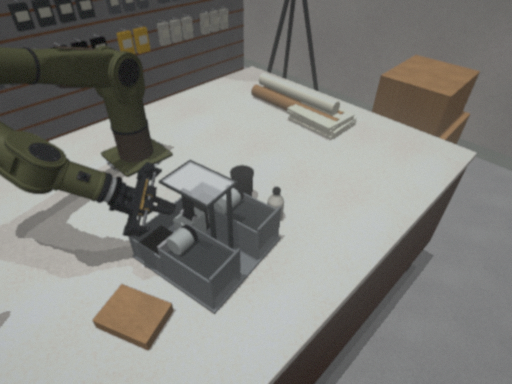

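The fingertips are just right of the blade, under the canopy side. Next I'll creep along dispenser +y.

```bash
cat >> h.py <<'E'
def yd(x=-38,z=147):
    st=get_state();p=np.load('pose.npy');r=Ro.from_quat(st['eef_rot']);c,s=np.cos(p[2]),np.sin(p[2])
    print('tool comps of disp x,y,z:',r.inv().apply([c,s,0]).round(3),r.inv().apply([-s,c,0]).round(3),r.inv().apply([0,0,1]).round(3));where()
E
python3 -m creep '[0.2,3.8,2.5,0,0,-0.8,0.2,3.8,2.5,0,0,-0.8,0.2,3.8,2.5,0,0,-0.8]'; python3 -c "
from h import *
yd()"
```

```text
clock: 6.88
tool_pos: [0.5028, -0.1487, 0.1473]
eef_rot: [-0.241, 0.851, 0.31, 0.35]
contact_force: [0.5, -0.5, -0.9]
opening: 0.007
tool comps of disp x,y,z: [-0.662 -0.505  0.554] [-0.086  0.786  0.613] [-0.744  0.358 -0.564]
t 6.88 disp xyz [-38.  -32.1 147.3] F disp [ 0.43 -0.55 -0.95] toolz [ 0.45  0.7  -0.56] q [ 1.32  1.24 -1.13  1.99  0.16  0.38  2.63] op 0.01
```

```bash
python3 -m creep '[-0.3,3.1,2.5,0,0,0,-0.3,3.1,2.5,0,0,0]'; python3 -c "
from h import *
where()"; python3 -m creep '[-0.2,2.4,1.8,0,0,0,-0.2,2.4,1.8,0,0,0]'; python3 -c "
from h import *
where()"
```

```text
clock: 7.05
tool_pos: [0.5014, -0.1403, 0.1473]
eef_rot: [-0.242, 0.851, 0.309, 0.35]
contact_force: [-0.3, -0.1, 0.3]
opening: 0.002
t 7.05 disp xyz [-38.1 -23.7 147.3] F disp [-0.3  -0.01  0.34] toolz [ 0.45  0.69 -0.56] q [ 1.31  1.24 -1.12  2.01  0.16  0.36  2.63] op 0.0
clock: 7.22
tool_pos: [0.5, -0.1336, 0.1473]
eef_rot: [-0.242, 0.851, 0.309, 0.35]
contact_force: [-0.5, -0.7, 0.2]
opening: 0.005
t 7.22 disp xyz [-38.3 -16.8 147.3] F disp [-0.63 -0.64  0.16] toolz [ 0.45  0.7  -0.56] q [ 1.31  1.24 -1.12  2.03  0.15  0.33  2.62] op 0.0
```

```bash
python3 -m creep '[-0.2,2.4,1.8,0,0,0,-0.2,2.4,1.8,0,0,0]'; python3 -c "
from h import *
where()"; python3 -m creep '[-0.2,1.6,1.2,0,0,0,-0.2,1.6,1.2,0,0,0]'; python3 -c "
from h import *
where()
s=snap('wrist','w4.png')"
```

```text
clock: 7.38
tool_pos: [0.4993, -0.1277, 0.1473]
eef_rot: [-0.241, 0.851, 0.309, 0.35]
contact_force: [-0.7, -3.5, 1.0]
opening: 0.006
t 7.38 disp xyz [-38.1 -10.9 147.3] F disp [-1.31 -3.37  1.02] toolz [ 0.45  0.69 -0.56] q [ 1.3   1.23 -1.12  2.04  0.15  0.31  2.62] op 0.01
clock: 7.55
tool_pos: [0.4987, -0.124, 0.1474]
eef_rot: [-0.241, 0.851, 0.308, 0.35]
contact_force: [-1.4, -3.0, 1.8]
opening: 0.003
t 7.55 disp xyz [-38.   -7.1 147.4] F disp [-1.84 -2.72  1.75] toolz [ 0.45  0.69 -0.56] q [ 1.29  1.23 -1.12  2.05  0.15  0.3   2.61] op 0.0
```

View pics/w4.png

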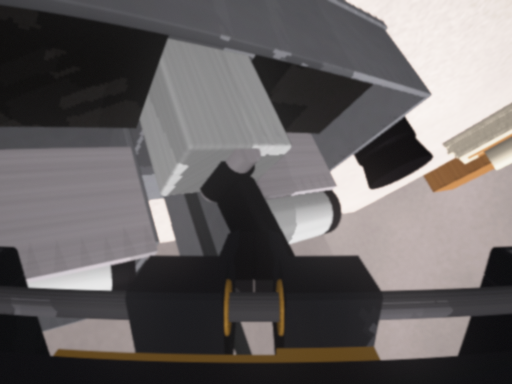

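Contact was made near y = -17 and the blade is now leaning left, with about 3 N. I'll continue in small steps.

```bash
for i in 1; do python3 -m creep '[-0.2,1.6,1.2,0,0,0,-0.2,1.6,1.2,0,0,0]'>/dev/null; python3 -c "
from h import *
where()"; done; python3 -m creep '[-0.2,1.6,1.2,0,0,0]' >/dev/null; python3 -c "
from h import *
where()";  python3 -m creep '[-0.1,0.8,0.6,0,0,0,-0.1,0.8,0.6,0,0,0]' >/dev/null; python3 -c "
from h import *
where()"
```

```text
t 7.77 disp xyz [-37.8  -3.8 147.1] F disp [-2.23 -3.19  1.14] toolz [ 0.45  0.69 -0.57] q [ 1.29  1.23 -1.12  2.06  0.15  0.28  2.61] op 0.01
t 7.85 disp xyz [-37.8  -2.3 147. ] F disp [-1.96 -4.04  2.64] toolz [ 0.45  0.69 -0.57] q [ 1.29  1.23 -1.11  2.07  0.15  0.28  2.61] op 0.0
t 8.02 disp xyz [-37.8  -0.8 146.9] F disp [-3.02 -3.63  2.51] toolz [ 0.45  0.69 -0.57] q [ 1.29  1.23 -1.11  2.07  0.15  0.27  2.61] op 0.0
```

```bash
python3 -m creep '[-0.1,0.9,0.7,0,0,0,-0.1,0.9,0.7,0,0,0]' >/dev/null; python3 -c "
from h import *
where()";  python3 -m creep '[-0.1,0.8,0.6,0,0,0,-0.1,0.8,0.6,0,0,0]' >/dev/null; python3 -c "
from h import *
where()
s=snap('wrist','w5.png');snap('scene','s5.png');snap('top','t5.png')"
```

```text
t 8.18 disp xyz [-37.8   0.7 146.7] F disp [-4.   -5.82  1.88] toolz [ 0.45  0.69 -0.57] q [ 1.28  1.23 -1.11  2.08  0.15  0.26  2.61] op 0.01
t 8.35 disp xyz [-37.7   1.8 146.5] F disp [-4.17 -5.38  2.42] toolz [ 0.45  0.69 -0.57] q [ 1.28  1.23 -1.11  2.08  0.15  0.25  2.61] op 0.01
```

View pics/w5.png

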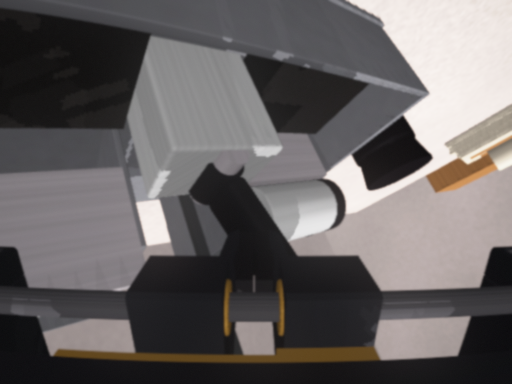

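```bash
for k in 1; do python3 -m creep '[-0.1,0.8,0.6,0,0,0,-0.1,0.8,0.6,0,0,0]' >/dev/null; python3 -c "
from h import *
where()"; done; python3 -m creep '[-0.1,0.8,0.6,0,0,0]' >/dev/null; python3 -c "
from h import *
where()";python3 -m creep '[-0.1,0.8,0.6,0,0,0]' >/dev/null; python3 -c "
from h import *
where()"
```

```text
t 8.67 disp xyz [-37.7   2.9 146.3] F disp [-4.24 -3.98  1.98] toolz [ 0.45  0.69 -0.57] q [ 1.28  1.22 -1.11  2.09  0.15  0.25  2.6 ] op 0.01
t 8.75 disp xyz [-37.7   3.3 146.2] F disp [-3.86 -4.65  2.83] toolz [ 0.46  0.68 -0.57] q [ 1.28  1.22 -1.11  2.09  0.15  0.24  2.6 ] op 0.01
t 8.83 disp xyz [-37.8   3.8 146.1] F disp [-3.42 -4.49  2.17] toolz [ 0.46  0.68 -0.57] q [ 1.28  1.22 -1.11  2.09  0.15  0.24  2.6 ] op 0.0
```

```bash
python3 -m creep '[-0.2,0.9,0.5,0,0,0,-0.2,0.9,0.5,0,0,0]' >/dev/null; python3 -c "
from h import *
where()"; python3 -m creep '[-0.2,0.9,0.5,0,0,0]' >/dev/null; python3 -c "
from h import *
where()";python3 -m creep '[-0.2,0.9,0.5,0,0,0]' >/dev/null; python3 -c "
from h import *
where()"
```

```text
t 9.0 disp xyz [-37.8   4.8 146.1] F disp [-2.54 -3.68  0.6 ] toolz [ 0.46  0.68 -0.57] q [ 1.28  1.22 -1.11  2.1   0.15  0.23  2.6 ] op 0.01
t 9.08 disp xyz [-37.8   5.4 146. ] F disp [-2.1  -3.42 -0.18] toolz [ 0.46  0.68 -0.57] q [ 1.28  1.22 -1.1   2.1   0.15  0.23  2.6 ] op 0.0
t 9.17 disp xyz [-37.9   6.  145.9] F disp [-2.8  -5.74  0.82] toolz [ 0.46  0.68 -0.57] q [ 1.27  1.22 -1.1   2.1   0.15  0.22  2.6 ] op 0.01
```

```bash
python3 -m creep '[-0.2,0.9,0.5,0,0,0]' >/dev/null; python3 -c "
from h import *
where()"; python3 -m creep '[-0.2,0.9,0.5,0,0,0]' >/dev/null; python3 -c "
from h import *
where()";python3 -m creep '[-0.2,0.9,0.5,0,0,0]' >/dev/null; python3 -c "
from h import *
where()
s=snap('wrist','w6.png');np.savez('cam_wrist',K=s['intrinsics'],d=s['dist_coeffs'],E=s['extrinsics'])
snap('scene','s6.png')"
```

```text
t 9.25 disp xyz [-37.7   6.2 145.7] F disp [-5.06 -8.32  2.68] toolz [ 0.46  0.68 -0.57] q [ 1.27  1.22 -1.1   2.1   0.15  0.22  2.6 ] op 0.0
t 9.33 disp xyz [-37.7   6.2 145.6] F disp [-6.78 -9.09  3.83] toolz [ 0.46  0.68 -0.57] q [ 1.27  1.22 -1.1   2.1   0.15  0.22  2.6 ] op 0.0
t 9.42 disp xyz [-37.7   6.2 145.6] F disp [-5.53 -8.67  4.84] toolz [ 0.46  0.68 -0.57] q [ 1.27  1.22 -1.1   2.11  0.15  0.21  2.6 ] op 0.01
```

View pics/w6.png

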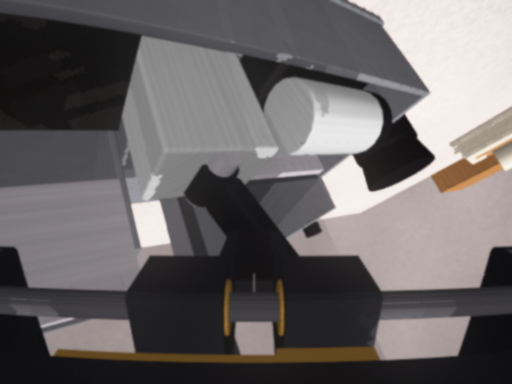

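The paddle is stuck at y = 6.2 with the force up to about 11 N, so it is home. The tin is already in the left tray at (330,115). I'll hold with the same mild push.

```bash
python3 -m creep '[-0.2,0.9,0.5,0,0,0,-0.2,0.9,0.5,0,0,0,-0.2,0.9,0.5,0,0,0]' >/dev/null; python3 -c "
from h import *
where()"; python3 -m creep '[-0.2,0.9,0.5,0,0,0,-0.2,0.9,0.5,0,0,0,-0.2,0.9,0.5,0,0,0,-0.2,0.9,0.5,0,0,0]' >/dev/null; python3 -c "
from h import *
where()"; python3 -m creep '[-0.2,0.9,0.5,0,0,0,-0.2,0.9,0.5,0,0,0,-0.2,0.9,0.5,0,0,0,-0.2,0.9,0.5,0,0,0,-0.2,0.9,0.5,0,0,0]' >/dev/null; python3 -c "
from h import *
where()"
```

```text
t 9.77 disp xyz [-37.8   6.1 145.7] F disp [-5.38 -7.68  4.52] toolz [ 0.47  0.67 -0.58] q [ 1.27  1.21 -1.1   2.11  0.15  0.2   2.59] op 0.01
t 10.1 disp xyz [-37.8   6.  145.7] F disp [-6.16 -7.47  2.91] toolz [ 0.47  0.67 -0.58] q [ 1.27  1.21 -1.09  2.12  0.15  0.19  2.59] op 0.0
t 10.52 disp xyz [-37.9   6.  145.7] F disp [-6.47 -7.91  3.82] toolz [ 0.48  0.66 -0.58] q [ 1.27  1.2  -1.09  2.13  0.15  0.17  2.59] op 0.01
```

Run:
```python
from h import *
p=np.load('pose.npy');s=snap('wrist','w7.png');np.savez('cam_wrist',K=s['intrinsics'],d=s['dist_coeffs'],E=s['extrinsics'])
snap('scene','s7.png');where()
im=cv2.convertScaleAbs(s['color'][:,:,::-1].copy(),alpha=1.5);im=cv2.resize(im[0:270,80:420],None,fx=2.3,fy=2.3)
def poly(P,col):
    q=((proj('wrist',d2w(p,P))-[80,0])*2.3).round().astype(np.int32); cv2.polylines(im,[q],True,col,1)
for a,col in((.30,(0,0,255)),(.36,(255,0,255))):
  R=Ro.from_euler('x',-a).as_matrix()
  for x in(-.047,-.013):poly((np.array([(x,-.007,0),(x,-.007,.095),(x,.007,.095),(x,.007,0)])-[0,0,0])@R.T+[0,0,.095],col)
  d=.095*a; poly([(-.004,.047,.116-d),(.004,.047,.116-d),(.004,.143,.116-d),(-.004,.143,.116-d)],col)
poly([(-.061,-.038,.095),(-.061,.038,.095),(-.005,.038,.095),(-.005,-.038,.095)],(255,0,0))
cv2.imwrite('pics/w7f.png',im)
```

```text
t 10.62 disp xyz [-37.9   6.  145.8] F disp [-5.15 -7.11  3.32] toolz [ 0.48  0.66 -0.58] q [ 1.27  1.2  -1.09  2.13  0.15  0.17  2.59] op 0.0
```

View pics/w7f.png

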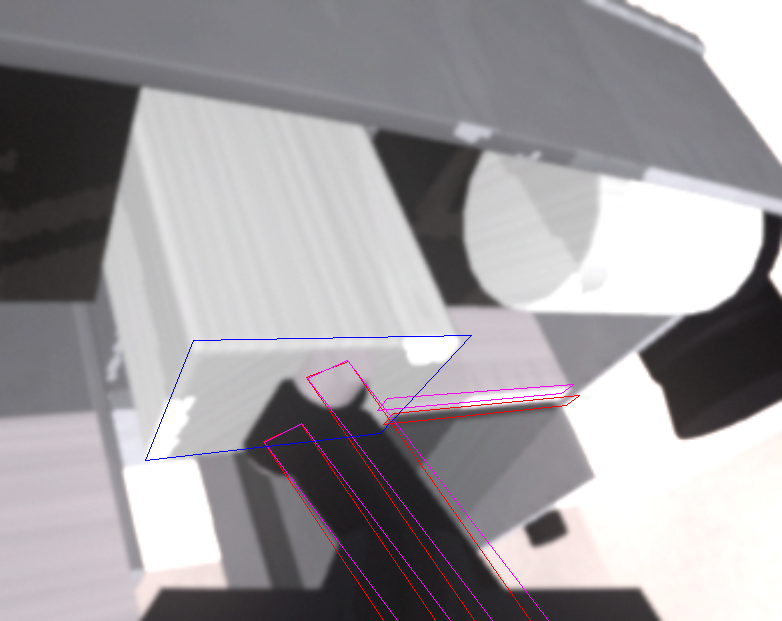

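View pics/s7.png

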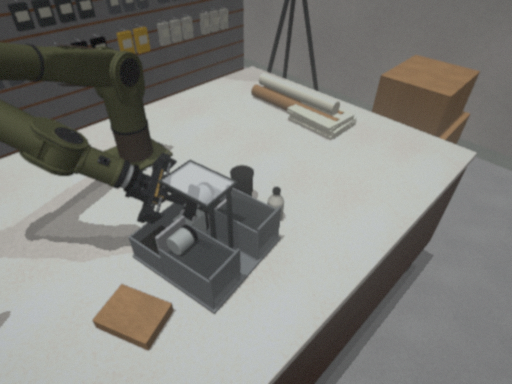

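The angle can't be read closely enough from the overlay. I'll check the stop with a slightly firmer push, still well below 30 N.

```bash
python3 -m creep '[-0.2,1.3,0.8,0,0,0]' >/dev/null; python3 -c "
from h import *
where()"; python3 -m creep '[-0.2,1.6,1.1,0,0,0]' >/dev/null; python3 -c "
from h import *
where()"; python3 -m creep '[-0.2,1.6,1.1,0,0,0,-0.2,1.6,1.1,0,0,0]' >/dev/null; python3 -c "
from h import *
where()"
```

```text
t 10.7 disp xyz [-37.8   6.1 145.7] F disp [ -7.66 -10.4    5.94] toolz [ 0.48  0.66 -0.58] q [ 1.27  1.2  -1.09  2.13  0.14  0.16  2.59] op 0.0
t 10.78 disp xyz [-37.7   6.2 145.6] F disp [-11.71 -12.83   9.31] toolz [ 0.48  0.65 -0.58] q [ 1.26  1.2  -1.09  2.14  0.14  0.15  2.58] op 0.01
t 10.95 disp xyz [-37.8   6.1 145.6] F disp [-10.82 -12.92   9.16] toolz [ 0.49  0.65 -0.59] q [ 1.26  1.19 -1.08  2.14  0.14  0.14  2.58] op 0.01
```

Run:
```python
from h import *
st=get_state();p=np.load('pose.npy');c,s=np.cos(p[2]),np.sin(p[2]);Rd=np.array([[c,s,0],[-s,c,0],[0,0,1]])
F=Rd@st['contact_force'];M=Rd@st['moment'];print(F.round(2),M.round(3),'axis pt (mm)',(np.cross(F,M)/(F@F)*1000).round(1),'dir',(F/np.linalg.norm(F)).round(2),'pitch',(F@M/(F@F)*1000).round(1))
tz=Rd@Ro.from_quat(st['eef_rot']).as_matrix()[:,2];print(tz)
```

```text
[-10.82 -12.92   9.16] [-0.88   0.801 -0.091] axis pt (mm) [-16.7 -24.6 -54.5] dir [-0.56 -0.67  0.48] pitch -4.5
[ 0.58665517  0.55848198 -0.58645851]
```

The force rose from 10 to 19 N for only about 0.1 mm, so this is the stop. I'll hold a bit longer, then retreat.

```bash
python3 -m creep '[-0.2,1.4,0.9,0,0,0,-0.2,1.4,0.9,0,0,0,-0.2,1.4,0.9,0,0,0,-0.2,1.4,0.9,0,0,0,-0.2,1.4,0.9,0,0,0]' >/dev/null; python3 -c "
from h import *
yd()"; python3 -m creep '[-0.2,1.4,0.9,0,0,0,-0.2,1.4,0.9,0,0,0,-0.2,1.2,0.7,0,0,0]' >/dev/null; python3 -c "
from h import *
yd()"
```

```text
tool comps of disp x,y,z: [-0.673 -0.439  0.595] [-0.065  0.837  0.544] [-0.737  0.327 -0.592]
t 11.37 disp xyz [-38.    5.9 145.7] F disp [ -8.94 -10.33   7.04] toolz [ 0.5   0.63 -0.59] q [ 1.26  1.18 -1.08  2.16  0.14  0.11  2.57] op 0.0
tool comps of disp x,y,z: [-0.674 -0.431  0.6  ] [-0.063  0.842  0.535] [-0.736  0.323 -0.595]
t 11.62 disp xyz [-38.1   5.8 145.8] F disp [-6.42 -9.75  5.64] toolz [ 0.5   0.63 -0.59] q [ 1.26  1.18 -1.07  2.17  0.14  0.09  2.57] op 0.0
```

```bash
python3 -m creep '[0.2,-2.5,-1.6,0,0,0,0.2,-2.5,-1.6,0,0,0,0.2,-2.5,-1.6,0,0,0,0.2,-2.5,-1.6,0,0,0,0.2,-2.5,-1.6,0,0,0]' >/dev/null; python3 -m creep '[0.2,-2.5,-1.6,0,0,0,0.2,-2.5,-1.6,0,0,0,0.2,-2.5,-1.6,0,0,0,0.2,-2.5,-1.6,0,0,0,0.2,-2.5,-1.6,0,0,0]' >/dev/null; python3 -c "
from h import *
yd()"
```

```text
tool comps of disp x,y,z: [-0.673 -0.437  0.597] [-0.064  0.838  0.541] [-0.737  0.326 -0.592]
t 12.45 disp xyz [-38.7 -21.6 147.7] F disp [ 0.75 -0.13 -0.78] toolz [ 0.5   0.63 -0.59] q [ 1.3   1.19 -1.09  2.1   0.16  0.2   2.58] op 0.01
```

Free of the paddle. I'll back out further to the right, along the way I came in.

```bash
python3 -m creep '[0.4,-5,-3.3,0,0,0,0.4,-5,-3.3,0,0,0,0.4,-5,-3.3,0,0,0,0.4,-5,-3.3,0,0,0,0.4,-5,-3.3,0,0,0]' >/dev/null; python3 -m creep '[0.4,-6,-6,0,0,0,0.4,-6,-6,0,0,0,-3,-5,-9,0,0,0,-5,-4,-12,0,0,0,-5,-4,-12,0,0,0]' >/dev/null
python3 - <<'E'
from h import *
yd()
snap('wrist','w8.png');snap('scene','s8.png');snap('top','t8.png')
a=cv2.imread('pics/s8.png')[140:320,100:310]; b=cv2.imread('pics/t8.png')[140:290,215:435]
cv2.imwrite('pics/s8z.png',cv2.resize(cv2.convertScaleAbs(a,alpha=1.6),None,fx=3,fy=3,interpolation=cv2.INTER_CUBIC))
cv2.imwrite('pics/t8z.png',cv2.resize(cv2.convertScaleAbs(b,alpha=1.6),None,fx=3.6,fy=3.6,interpolation=cv2.INTER_CUBIC))
E
```

```text
tool comps of disp x,y,z: [-0.675 -0.438  0.594] [-0.063  0.836  0.545] [-0.735  0.33  -0.592]
t 13.28 disp xyz [ -48.3 -101.5  174.2] F disp [ 0.82 -0.26 -0.21] toolz [ 0.5   0.64 -0.59] q [ 1.41  1.19 -1.15  1.91  0.17  0.49  2.59] op 0.0
```

View pics/w8.png

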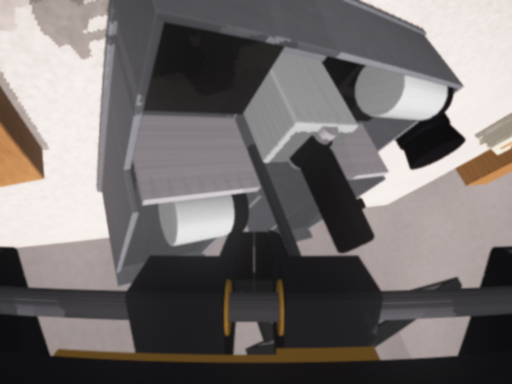

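View pics/s8z.png

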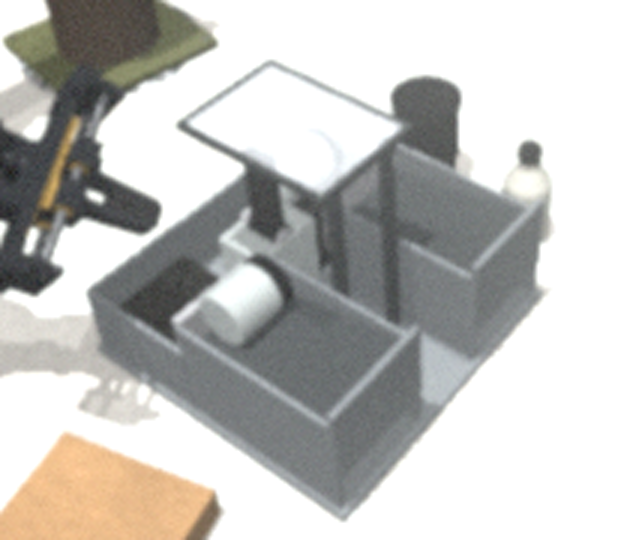

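View pics/t8z.png

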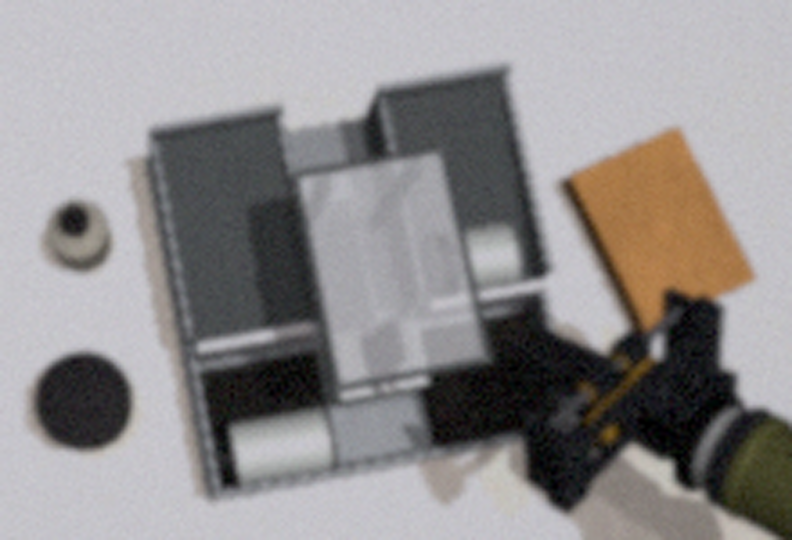

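```bash
python3 -m creep '[-5,-4,-14,0,0,0,-5,-4,-14,0,0,0,-5,-4,-14,0,0,0,0,0,0,0,0,0,0,0,0,0,0,0]'; python3 -m creep '[0,0,0,0,0,0,0,0,0,0,0,0,0,0,0,0,0,0,0,0,0,0,0,0,0,0,0,0,0,0]'>/dev/null
python3 - <<'E'
from h import *
where(); a=snap('top','t9.png');b=cv2.imread('pics/t8.png')[:,:,::-1]
d=cv2.absdiff(a['color'],np.ascontiguousarray(b));print('tray diff',d[240:280,270:330].mean(),'bg',d[150:200,100:200].mean())
for t in('tin_long','tin_short','lens','paper_box','cleaner'): print(t,[(np.round(r['xy'],1).tolist(),round(r['score'],2)) for r in find_in(t,'top')[:2]])
finish_job()
E
```

```text
clock: 13.85
tool_pos: [0.4977, -0.2482, 0.2038]
eef_rot: [-0.216, 0.866, 0.281, 0.353]
contact_force: [-0.9, 0.6, -0.6]
opening: 0.009
t 14.27 disp xyz [ -60.4 -124.4  200.7] F disp [-0.32 -0.23 -0.29] toolz [ 0.48  0.65 -0.59] q [ 1.45  1.17 -1.19  1.84  0.16  0.61  2.6 ] op 0.01
tray diff 2.3045833333333334 bg 1.4498
tin_long [([289.6, 264.8], 0.97)]
tin_short [([350.0, 209.9], 0.78), ([318.0, 220.3], 0.75)]
lens [([238.7, 249.8], 0.85), ([291.7, 264.7], 0.44)]
paper_box [([398.8, 202.3], 0.83), ([291.0, 265.1], 0.63)]
cleaner [([236.6, 202.3], 0.68)]
the job is handed in; nothing more can be done
```

The longer tin was in the left lane, and it is now in the left half of the catch tray. I handed the job in at about 14.5 s of the 32 s limit.

- **Push:** I reached in under the side of the canopy with the fingers shut and pushed the paddle to the left. It stopped moving at y = 6.2 mm. The force rose from about 10 N to a peak of about 20 N with only 0.1 mm more travel. I held it at the stop for about 2 s, never near 30 N, then eased back so it could spring to the middle.
- **Last pictures:** The long tin lies in the left tray, and the short tin still stands behind its gate. The paddle is upright, and the lens, box and bottle are within about 2–4 px (roughly 5–10 mm) of their first detected positions. The robot was clear, with only noise on the force reading.
- **Paddle angle:** I could not measure this directly. The overlay on the wrist picture only showed about 0.30–0.36 rad. That the paddle reached its stop rests on the force rise, about 23 mm of travel (roughly 0.355 rad), and the tin having passed the gate.
- **Tool lean:** I came in leaning about 54–56° from vertical and turned about 45° towards the left. The advised lean was 30–50°, but the arm could not reach that pose without switching its wrist configuration. I felt no contact with the canopy.
- **Tin at rest:** The tray area differed slightly more between the last two top views than the plain counter did (2.3 against 1.4). I took this as the change in the arm's shadow, since the tin sat in the same place.

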